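# Charge the grinding pot on the balance

## Robot

A 7-joint arm with a two-finger parallel gripper is mounted at the origin on the work surface. World frame = base frame: x ahead of the robot, y to its left, z up, the work surface at z = 0. Lengths are in m, angles in rad, forces in N, time in s.
With the tool pointing down it reaches from about 0.425 to 0.95 m from the base axis. Payload 4.7 kg.
Tool frame: the origin (TCP) lies on the centre line of the jaws, within the pads' length; the fingertips stand 25 mm ahead of it and the grasp point (between the pads) lies 6 mm ahead of it (nose_length is the distance from the TCP to the fingertips, in m); z points along the fingers, y is the direction in which the jaws open and shut (so a half turn about z gives the same grasp; the last joint's range is limited). The gripper opens to 85 mm and grips with 20 to 120 N. Pads are 22 mm wide; open, the fingers measure 114 mm over their backs; the gripper's body (76 mm by 85 mm) begins 54 mm behind the grasp point. The pads swing forward as they close: fully open they stand 13 mm farther back than shut.
Start: joints at [1.244, 0.469, -0.049, 1.532, 0.024, 1.141, -0.082], TCP at [0.198, -0.645, 0.256] pointing down, gripper open.
Joint ranges: [-2.59, 2.59], [-0.33, 1.99], [-1.39, 1.29], [0.1, 2.45], [-1.04, 4.18], [0.21, 1.99], [-2.66, 2.66]. Speed limits (rad/s): [2.57, 2.57, 3.14, 3.14, 3.14, 3.14, 3.14].

## Interface

Orientations are given as a unit quaternion [x, y, z, w].
In Python, from bench import * gives the robot as it stands.
- The arm moves only by the tool jog_arm, never from a script. Its argument "motion" is a list of rows, each a list of 3 entries, a list of its own where there are three numbers: the gripper command: -1 is fully open, 1 is shut, values between are in proportion, then the shift along the world's x, y, z in mm, then the turn, a rotation vector about the world's x, y, z in degrees. A call has 1 to 8 rows; each row is the pose to reach, as a shift and turn from the pose commanded when the call began; what a row does not reach only later rows make up. A row lasts 1/10 s, in which the tool goes at most 50 mm and 8.59 degrees, less where a joint would pass 70% of its speed; a pose out of reach is approached as far as the arm can. A call with a gripper value outside its range is refused whole. The fingers move at their own pace and stop on an object; the grip force is fixed at half the most. Time passes only in rows, so rows that repeat a pose let the fingers close. It gives the time, the measured TCP pose, the force and the opening at its end, in the units of the state.
- observe(): the state, without advancing time (a new reading comes with each control period).
- camera(name): name is "side" or "top" or "wrist"; returns (picture, depth): 420x560x3 uint8, red, green, blue; 420x560 float32, m along the optical axis (not along the pixel's ray), 0 where there is no reading.
- camera_info(name): a dict with "camera_matrix" (3x3 intrinsics, pixels), "dist_coeffs" ([k1, k2, p1, p2, k3] as OpenCV has them; the pictures are not rectified), "view" (4x4, takes a point from world to camera coordinates); the wrist camera has in their place "mount" (4x4, takes a point from camera to tool coordinates, whose origin is the TCP and whose axes are the flange's). Camera axes: x right, y up, looking along -z (the intrinsics and any distortion apply to the point x, -y, -z); pixel columns grow to the right and rows downward; lengths in m; the calibration is good to about 2 mm. A picture is of the moment at which its call begins: read the wrist's pose just before it. camera_info takes no time and is no camera call.
- close_job(): hands the job in, once; it reports no verdict.
Trained networks look in the newest picture that a camera, given by its name, has taken for a name from the list of things; names that differ only in an ending like _2 or _b are one class to them, and where a whole thing is asked for, a point or a joint stands for the part that bears it (a point fixed in the world has none). Each returns a list of dicts, best first, with "score" (0 to 1); they miss things now and then, are a little off and sometimes report something else, mostly with a low value. They report only what shows in the picture. A call takes as long as a camera call.
- find_in(camera, target): "point" ([x, y, z] in m, in world coordinates, good to about 4 mm: the middle of the surface that is visible of it).
- masks_of(camera, target): "pixels" (420x560 bool, what is visible of it).
- tip_of(camera, target): "point" ([x, y, z] in m, in world coordinates, good to about 4 mm: a listed point, or the origin of a listed thing).
The state is a dict: "time_s": time; "q": joint angles; "qd": joint speeds; "effort": joint torques, N m; "ee_pos": TCP position; "orientation": TCP orientation; "wrist_force": force on the tool from outside, world axes, zero at the start; "ft_torque": the same for the moment, N m; "grip_width": opening from 0.0 (shut) to 1.0 (fully open).
Only numpy, scipy, OpenCV 4.12 (cv2) and the standard library are available. Lean on these libraries where they do the work, as an engineer would, in place of code of your own. Each camera call takes 0.05 s, during which the arm holds its last target.

## Task

With the scraper, sweep all the broken shards off the balance's pan into the catch tray beside it, then stand the empty grinding pot in the middle of the cleared pan. Then scoop every ball out of the leaning jar with the steel scoop (do not reach into the jar with the fingers, nor pick the shards off the pan) tip them into the pot and put its lid on, seated flat. When done, both tools stand upright on the rubber mat again, and the other things on the bench have been left alone.

Things in the scene. Friction and masses are not known exactly. Their poses are not given: they have to be found in the camera images.
- jar: clear plastic stock jar fixed in a steel cradle, leaning 15 deg so that its -x end is the low end, where the balls gather. Inside 200 long by 90 wide (along y), walls 4. Origin: on the bench, 39 mm below the centre of the inner floor; z up. From that centre the floor rises along (cos15, 0, sin15); depth runs along (-sin15, 0, cos15), 90 mm to the rim
- jar_mouth (a point): centre of the jar's mouth, 90 mm up from the floor square to it. The mouth is narrower than the inside - shoulders 4 thick turn in 25 mm at both ends, leaving 150 by 90. Rim heights above the bench: 100 at the low end, 152 at the high end (axes as the jar's, upright)
- scoop: steel scoop, 0.13 to 0.21 kg, standing on the mat. Flat bowl 72 (x) by 74 (y), floor 2.5 thick (1.5 at the lip), open nose at x = -36 mm, back wall 36 high at x = +36, side walls 30 high from x = -11 to +36, none nearer the nose, walls 3 thick. Upright black handle: flat bar 26 (x) by 16 (y), centred at x = +28, y = 0, z 43 to 135 mm. Origin: centre of the underside; z up
- scraper: scraper block, 0.18 kg, standing on the mat: black rubber blade 130 long (x), 8 thick (y), 34 high, under an aluminium clamp (22 thick, z 28 to 44) and a wooden grip 80 long (x), 26 thick (y), z 44 to 80 mm. Origin: centre of the blade's lower edge; z up
- mat: black rubber mat, fixed, 150 (x) by 270 (y), 3 thick, for the tools. Origin: centre of its underside
- balance: white bench balance, fixed, with a flat steel pan 170 by 170 with no rim, pan top 48 mm above the bench; a low console 30 high reaches to x = -133 mm. Origin: on the bench under the centre of the pan; z up
- pan (a point): centre of the top of the balance's pan; axes as the balance
- tray: aluminium catch tray, fixed, 210 (x) by 110 (y), 30 high, walls 3, open top, standing along the +y edge of the balance with its near wall 10 mm under the overhanging pan. Origin: centre of its underside
- pot: grey plastic grinding pot, open top, outer diameter 122, wall 8, height 70, floor 8 thick, 0.26 to 0.42 kg empty. Origin: centre of its underside; z up. It starts empty on the bench
- lid: the pot's lid, 0.09 to 0.14 kg: grey disc, diameter 122, 8 thick, with a spigot below (diameter 92, 6 high, so 7 mm loose all round in the pot) and a black round knob on top, diameter 30, from 14 to 42 mm above the origin. Origin: centre of the spigot's underside; z up. It starts lying on the bench, knob up; on the pot its origin is 64 mm above the pot's
- ball1: white polished ceramic grinding ball, diameter 28, 45 g, slippery (friction about 0.25), starts in the jar. Origin: its centre
- ball2: white polished ceramic grinding ball, diameter 28, 45 g, slippery (friction about 0.25), starts in the jar. Origin: its centre
- ball3: white polished ceramic grinding ball, diameter 28, 45 g, slippery (friction about 0.25), starts in the jar. Origin: its centre
- ball4: white polished ceramic grinding ball, diameter 28, 45 g, slippery (friction about 0.25), starts in the jar; may be absent. Origin: its centre
- ball5: white polished ceramic grinding ball, diameter 28, 45 g, slippery (friction about 0.25), starts in the jar; may be absent. Origin: its centre
- shard1: broken white ceramic shard, flat, about 30 by 20, 8 thick, starts on the balance's pan; may be absent. Origin: centre of its underside
- shard2: broken white ceramic shard, flat, about 30 by 20, 8 thick, starts on the balance's pan; may be absent. Origin: centre of its underside
- shard3: broken white ceramic shard, flat, about 30 by 20, 8 thick, starts on the balance's pan; may be absent. Origin: centre of its underside
- shard4: broken white ceramic shard, flat, about 30 by 20, 8 thick, starts on the balance's pan; may be absent. Origin: centre of its underside
- flask: bystander: conical glass flask, base diameter 84, 136 high. Origin: centre of its underside
- washbottle: bystander: white plastic bottle, diameter 66, 150 high. Origin: centre of its underside
- mortar: bystander: white ceramic mortar bowl, diameter 110, 55 high. Origin: centre of its underside
- stopperbox: bystander: closed cardboard box 100 by 70, 45 high. Origin: centre of its underside
- beaker: bystander: glass beaker, diameter 72, 90 high. Origin: centre of its underside

How it is judged:
By the outcome, as a careful person would: the job done as asked, in the order asked, and still so for the second after the job is handed in, with the robot touching nothing.
Of ball4, ball5 only 1 to 2 are there at a start; the rules pass over those that are not, and their reading is None.
Of shard1, shard2, shard3, shard4 only 2 to 4 are there at a start; the rules pass over those that are not, and their reading is None.
At some moment in a run one of pot, shard1, shard2, shard3, shard4 may be knocked a few centimetres aside while the robot is not near it.
It also fails if it takes over 192 s, if anything falls off the work surface, if the arm or the gripper's body presses on something with over 40 N, if the wrist force passes 120 N, or if a joint passes its speed limit or range.

## Working session

There is one attempt and no reset: what is moved stays moved. The work goes in short steps, Python scripts to look and compute and a tool call to move; the robot and the scene stay as the last step left them, time stands still between calls to the robot, and variables do not carry over. Pictures are saved under pics/ and viewed, and the job is handed in when it is done.

Besides the shell and the picture viewer there is one more tool, called as a command line: name --argument value ..., lists and objects as JSON in quotes. jog_arm: Moves the arm, as the interface text tells. Its arguments: {"type":"object","properties":{"motion":{"type":"array"}},"required":["motion"]}

```bash
ls; mkdir -p pics; python3 - <<'E'
from bench import *
import cv2
print(observe())
for n in ["side","top","wrist"]:
    p,d=camera(n); cv2.imwrite(f"pics/a_{n}.png",p[:,:,::-1]); 
    i=camera_info(n); print(n,i)
E
```

```text
pics
{'time_s': 0.0, 'q': array([ 1.24414414,  0.46942491, -0.04860091,  1.5336636 ,  0.02411359,
        1.14098598, -0.08229801]), 'qd': array([ 0.00128649, -0.00102332, -0.0002674 ,  0.00030506,  0.00135581,
        0.00264029, -0.00177168]), 'effort': array([ 2.67768191e-04, -5.10301459e+01, -4.61819535e-02, -2.37709165e+01,
        1.07227330e-02,  7.48652208e-03, -1.86471723e-06]), 'ee_pos': array([ 0.19788694, -0.64479925,  0.25528537]), 'orientation': array([ 9.88934704e-01,  1.48348416e-01, -1.79045165e-04, -9.30762403e-04]), 'wrist_force': array([-0.26609164,  0.23800159,  0.63548041]), 'ft_torque': array([-0.03561238, -0.04475783, -0.00842337]), 'grip_width': 1.0019399364192434}
side {'camera_matrix': array([[486.59617428,   0.        , 270.17667058],
       [  0.        , 486.59617428, 211.21838559],
       [  0.        ,   0.        ,   1.        ]]), 'dist_coeffs': array([0.06041723, 0.        , 0.        , 0.        , 0.        ]), 'view': array([[-0.69686667, -0.7170696 , -0.01371295,  0.41424573],
       [ 0.52788106, -0.52576418,  0.66701845, -0.35304414],
       [-
[... 548 characters left out ...]
9938397 , -1.40222596],
       [ 0.        ,  0.        ,  0.        ,  1.        ]])}
wrist {'camera_matrix': array([[312.1890072 ,   0.        , 279.87454213],
       [  0.        , 312.1890072 , 211.45018594],
       [  0.        ,   0.        ,   1.        ]]), 'dist_coeffs': array([0.00900769, 0.        , 0.        , 0.        , 0.        ]), 'mount': array([[-6.05474476e-04,  9.63409678e-01,  2.68032508e-01,
         6.72571689e-02],
       [ 9.99999398e-01,  8.28545770e-04, -7.19147481e-04,
        -2.63807159e-04],
       [-9.14910844e-04,  2.68031911e-01, -9.63409600e-01,
        -1.17932064e-01],
       [ 0.00000000e+00,  0.00000000e+00,  0.00000000e+00,
         1.00000000e+00]])}
```

View pics/a_top.png

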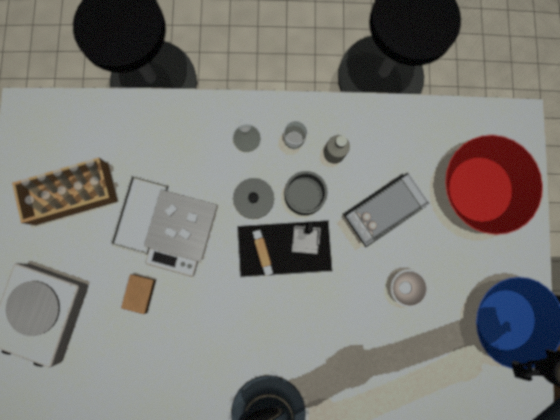

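View pics/a_side.png

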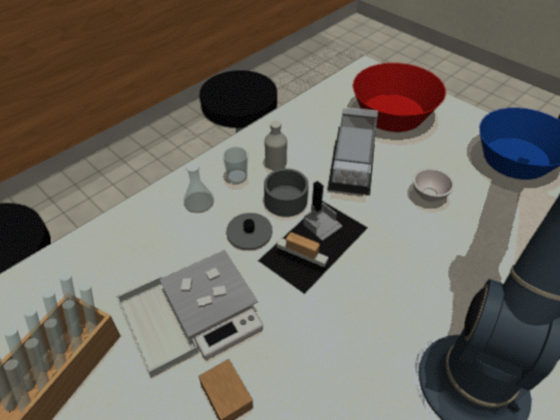

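View pics/a_wrist.png

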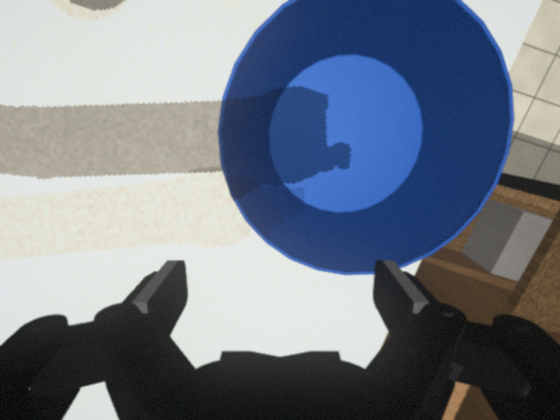

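```bash
cat > h.py <<'E'
from bench import *
import numpy as np, cv2
from scipy.spatial.transform import Rotation as R
np.set_printoptions(precision=4,suppress=True)
def camT(n,s=None):
    i=camera_info(n)
    if 'view' in i: return i,np.linalg.inv(i['view'])
    s=s or observe()
    T=np.eye(4);T[:3,:3]=R.from_quat(s['orientation']).as_matrix();T[:3,3]=s['ee_pos']
    return i,T@i['mount']
def cloud(n,d,s=None):
    """world xyz per pixel"""
    i,T=camT(n,s)
    h,w=d.shape
    u,v=np.meshgrid(np.arange(w),np.arange(h))
    p=cv2.undistortPoints(np.stack([u,v],-1).reshape(-1,1,2).astype(float),i['camera_matrix'],i['dist_coeffs']).reshape(h,w,2)
    c=np.stack([p[...,0]*d,-p[...,1]*d,-d,np.ones_like(d)],-1)
    return (c@T.T)[...,:3]
def snap(n,f=None,scale=1,crop=None):
    s=observe();p,d=camera(n)
    if f:
        q=p[:,:,::-1]
        if crop: q=q[crop[1]:crop[3],crop[0]:crop[2]]
        if scale!=1:q=cv2.resize(q,None,fx=scale,fy=scale,interpolation=cv2.INTER_CUBIC)
        cv2.imwrite("pics/"+f,q)
    return p,d,cloud(n,d,s)
def proj(n,P,s=None):
    i,T=camT(n,s);V=np.linalg.inv(T)
    c=(np.c_[P,np.ones(len(P))]@V.T)[:,:3]*[1,-1,-1]
    return cv2.projectPoints(c,np.zeros(3),np.zeros(3),i['camera_matrix'],i['dist_coeffs'])[0][:,0]
def st():
    s=observe();print('t',round(s['time_s'],2),'ee',s['ee_pos'],'rpy(rotvec)',R.from_quat(s['orientation']).as_rotvec(degrees=True),'g',round(s['grip_width'],3),'f',s['wrist_force'])
    return s
E
python3 - <<'E'
from h import *
for cam in ['top','side']:
    p,d,c=snap(cam)
    for n in "jar jar_mouth scoop scraper mat balance pan tray pot lid ball1 shard1 flask washbottle mortar stopperbox beaker".split():
        t=tip_of(cam,n)
        print(cam,n,[(np.round(x['point'],3),round(x['score'],2)) for x in t[:5 if n in('ball1','shard1') else 2]])
p,d,c=snap('top')
for n in "jar scoop scraper mat balance tray pot lid".split():
    m=masks_of('top',n)
    if not m: print(n,None);continue
    m=m[0]['pixels'];P=c[m&(d>0)]
    r=cv2.minAreaRect((P[:,:2]*1000).astype(np.float32))
    print(n,r,'z',np.percentile(P[:,2],[2,50,98]))
E
```

```text
top jar []
top jar_mouth [(array([ 0.577, -0.312,  0.123]), 0.59)]
top scoop [(array([ 0.498, -0.102,  0.003]), 0.87), (array([ 0.58 , -0.312,  0.126]), 0.63)]
top scraper [(array([ 0.455,  0.019, -0.001]), 0.94), (array([ 0.582, -0.316,  0.125]), 0.72)]
top mat [(array([ 0.469, -0.039,  0.002]), 0.66)]
top balance [(array([0.529, 0.259, 0.001]), 0.83)]
top pan [(array([0.536, 0.258, 0.052]), 0.76), (array([0.507, 0.283, 0.052]), 0.3)]
top tray [(array([ 0.568,  0.391, -0.002]), 0.66)]
top pot [(array([ 0.636, -0.095, -0.004]), 0.6), (array([0.506, 0.286, 0.049]), 0.59)]
top lid [(array([0.618, 0.056, 0.003]), 0.72), (array([ 0.498, -0.1  ,  0.002]), 0.31)]
top ball1 [(array([ 0.543, -0.287,  0.032]), 0.63), (array([ 0.568, -0.271,  0.039]), 0.4), (array([0.555, 0.228, 0.047]), 0.24)]
top shard1 [(array([0.554, 0.228, 0.052]), 0.63), (array([0.575, 0.284, 0.045]), 0.43), (array([0.504, 0.248, 0.052]), 0.4), (array([0.51 , 0.283, 0.051]), 0.38)]
top flask [(array([ 0.796,  0.077, -0.001]), 0.55)]
top washbottle [(array([ 0.762, -0.181, -0.001]), 0.89), (array([0.46 , 0.022, 0.001]), 0
[... 1807 characters left out ...]
5965766906738) z [0.0061 0.0811 0.0881]
mat ((472.6267395019531, -41.036468505859375), (152.55274963378906, 271.78582763671875), 4.235829830169678) z [-0.0033  0.0032  0.0096]
balance ((508.84295654296875, 270.6687316894531), (181.3269805908203, 216.36778259277344), 76.10579681396484) z [0.0252 0.0466 0.0534]
tray ((564.4953002929688, 389.7293395996094), (126.37939453125, 220.2453155517578), 76.3319320678711) z [-0.0038  0.0032  0.0328]
pot ((638.5050048828125, -99.007080078125), (133.4149169921875, 130.442138671875), 21.626684188842773) z [-0.0005  0.0108  0.0737]
lid ((617.32861328125, 53.516658782958984), (120.44039154052734, 122.0064926147461), 23.03183937072754) z [0.0026 0.0142 0.0427]
```

```bash
python3 - <<'E'
from h import *
snap('top','b1.png',4,(330,160,440,260))
snap('top','b2.png',4,(100,170,340,290)) if 0 else None
p,d,c=snap('top')
q=p[170:290,100:340,::-1];cv2.imwrite('pics/b2.png',cv2.resize(q,None,fx=3.3,fy=3.3,interpolation=cv2.INTER_CUBIC))
E
```

```text
(no output)
```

View pics/b1.png

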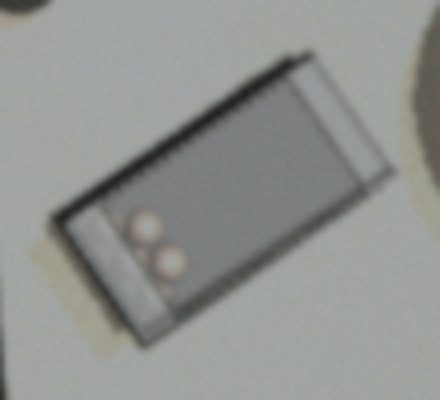

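View pics/b2.png

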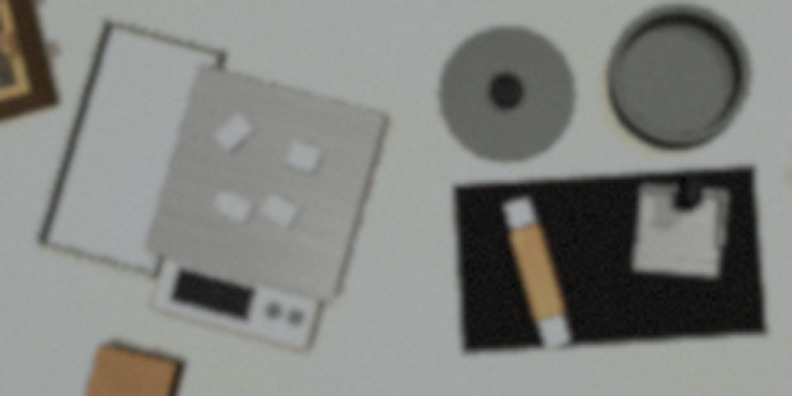

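```bash
python3 - <<'E'
from h import *
p,d,c=snap('top')
def rect(P,n):
    r=cv2.minAreaRect((P[:,:2]*1000).astype(np.float32));print(n,len(P),np.round(r[0],1),np.round(r[1],1),round(r[2],1),'z',np.round(np.percentile(P[:,2],[5,50,95]),4))
for n,lo,hi in [("scraper",.07,.095),("balance",.042,.06),("tray",.02,.04),("tray",-.01,.01),("pot",.06,.08),("lid",.03,.05),("lid",.006,.02),("jar",.09,.17),("scoop",.1,.16),("scoop",-.01,.02)]:
    m=masks_of('top',n)
    if not m: print(n,None);continue
    for k in m[:2]:
        P=c[k['pixels']&(d>0)];P=P[(P[:,2]>lo)&(P[:,2]<hi)]
        if len(P)>5: rect(P,n+' %.2f'%k['score'])
# pan from geometry
m=(abs(c[...,2]-.05)<.008)&(abs(c[...,0]-.53)<.13)&(abs(c[...,1]-.26)<.13)&(d>0)
rect(c[m],'pangeo')
w=m&(p.min(-1)>185)
print('noise mat', c[235:260,300:320,2].std())
E
```

```text
scraper 0.96 267 [458.1  22.8] [79.2 25.9] 17.3 z [0.077  0.0823 0.0873]
balance 0.85 3142 [531.3 258.7] [168.5 170.8] 75.7 z [0.0435 0.048  0.0533]
tray None
tray None
pot 0.67 364 [629.7 -96.9] [118.1 117.2] 1.1 z [0.0624 0.0699 0.0739]
lid 0.93 87 [618.2  53.8] [26.3 28.7] 89.4 z [0.0351 0.0418 0.0466]
lid 0.53 903 [ 578.6 -315.8] [109.8 174.4] 35.6 z [0.0312 0.04   0.0488]
lid 0.93 1201 [618.5  53.3] [120.2 118. ] 1.1 z [0.009  0.0141 0.0185]
lid 0.53 140 [ 597.1 -344. ] [123.2 241.2] 34.6 z [0.0063 0.0092 0.0193]
jar 0.95 1005 [ 579.4 -317.6] [ 98.8 203.2] 34.9 z [0.0988 0.1304 0.1544]
scoop 0.75 68 [ 524.7 -102.5] [24.1 15. ] 0.1 z [0.111  0.137  0.1421]
scoop 0.75 556 [ 502.5 -101.9] [85.1 76.4] 1.0 z [0.0003 0.0054 0.0111]
pangeo 3340 [531.3 259.2] [169.4 170.8] 75.6 z [0.0435 0.0482 0.0544]
noise mat 0.11222080054944995
```

jog_arm --motion '[[-1,[50,50,0],[0,0,0]],[-1,[100,100,0],[0,0,0]],[-1,[140,140,0],[0,0,0]],[-1,[170,180,0],[0,0,0]],[-1,[190,230,0],[0,0,0]],[-1,[200,280,0],[0,0,0]],[-1,[210,330,0],[0,0,0]],[-1,[220,380,0],[0,0,0]]]'

```text
time_s: 3.85
ee_pos: [0.4067, -0.3131, 0.2566]
orientation: [0.989, 0.149, 0.0, 0.0]
wrist_force: [1.0, 0.6, 0.7]
grip_width: 1.003
```

jog_arm --motion '[[-1,[5,50,0],[0,0,0]],[-1,[10,100,0],[0,0,0]],[-1,[15,150,0],[0,0,0]],[-1,[20,200,-20],[0,0,0]],[-1,[20,248,-40],[0,0,0]],[-1,[20,288,-60],[0,0,0]],[-1,[20,288,-60],[0,0,0]],[-1,[20,288,-60],[0,0,0]]]'

```text
time_s: 4.65
ee_pos: [0.4258, -0.0262, 0.1962]
orientation: [0.989, 0.15, -0.0, -0.0]
wrist_force: [0.0, -1.0, 0.1]
grip_width: 0.999
```

```bash
python3 - <<'E'
from h import *
s=st()
p,d,c=snap('wrist','c1.png')
m=(c[...,2]>.065)&(c[...,2]<.095)&(d>0)&(abs(c[...,0]-.458)<.07)&(abs(c[...,1]-.023)<.05)
P=c[m];print(len(P),cv2.minAreaRect((P[:,:2]*1000).astype(np.float32)),np.median(P[:,2]))
m=(c[...,2]>.025)&(c[...,2]<.055)&(d>0)&(abs(c[...,0]-.458)<.09)&(abs(c[...,1]-.023)<.05)
P=c[m];print(len(P),cv2.minAreaRect((P[:,:2]*1000).astype(np.float32)))
E
```

```text
t 4.65 ee [ 0.4258 -0.0262  0.1962] rpy(rotvec) [-177.9663  -26.9772    0.0587] g 0.999 f [ 0.025  -1.0386  0.1136]
3964 ((456.3432922363281, 24.532615661621094), (79.44282531738281, 26.3907413482666), 17.226755142211914) 0.08302889065446308
1394 ((456.70355224609375, 23.506240844726562), (128.8416290283203, 24.094539642333984), 17.327308654785156)
```

View pics/c1.png

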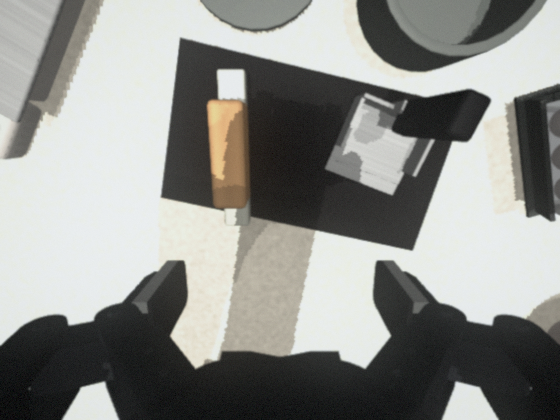

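jog_arm --motion '[[-1,[20,35,-15],[0,0,0]],[-1,[31,50,-50],[0,0,0]],[-1,[31,50,-90],[0,0,0]],[-1,[31,50,-123],[0,0,0]],[-1,[31,50,-123],[0,0,0]],[1,[31,50,-123],[0,0,0]],[1,[31,50,-123],[0,0,0]],[1,[31,50,-123],[0,0,0]]]'

```text
time_s: 5.5
ee_pos: [0.4584, 0.0225, 0.0752]
orientation: [0.989, 0.148, 0.002, 0.0]
wrist_force: [-0.6, 0.1, -0.3]
grip_width: 0.513
```

jog_arm --motion '[[1,[0,0,0],[0,0,0]],[1,[0,0,0],[0,0,0]],[1,[0,0,0],[0,0,0]],[1,[0,0,0],[0,0,0]]]'

```text
time_s: 5.9
ee_pos: [0.4579, 0.0231, 0.0748]
orientation: [0.989, 0.148, 0.001, 0.0]
wrist_force: [-1.8, 0.4, 7.9]
grip_width: 0.295
```

jog_arm --motion '[[1,[0,0,40],[0,0,0]],[1,[0,10,80],[0,0,-4]],[1,[15,45,85],[0,0,-12]],[1,[30,85,85],[0,0,-20]],[1,[45,125,85],[0,0,-27]],[1,[59,160,85],[0,0,-31.5]],[1,[59,169,70],[0,0,-31.5]],[1,[59,169,56],[0,0,-31.5]]]'

```text
time_s: 6.7
ee_pos: [0.5155, 0.1938, 0.129]
orientation: [0.992, -0.124, 0.0, -0.0]
wrist_force: [-0.5, -0.4, -1.9]
grip_width: 0.293
```

```bash
python3 - <<'E'
from h import *
s=st()
snap('wrist','c2.png')
p,d,c=snap('side','c3.png',3,(100,230,290,380))
for n in ['shard1','pan','pot']:
    print(n,[(np.round(x['point'],3),round(x['score'],2)) for x in tip_of('side',n)[:5]])
E
```

```text
t 6.7 ee [0.5155 0.1938 0.129 ] rpy(rotvec) [-178.5712   22.2532   -0.0237] g 0.293 f [-0.5213 -0.3848 -1.9006]
shard1 [(array([0.507, 0.246, 0.047]), 0.61), (array([0.508, 0.287, 0.049]), 0.53), (array([0.576, 0.287, 0.041]), 0.48), (array([0.556, 0.228, 0.052]), 0.44)]
pan [(array([0.527, 0.26 , 0.048]), 0.85)]
pot [(array([ 0.628, -0.097,  0.006]), 0.81)]
```

View pics/c2.png

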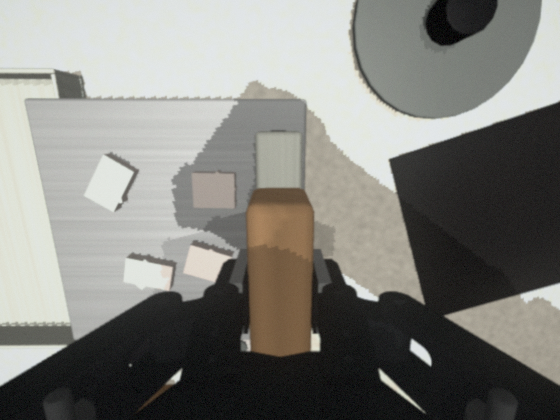

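View pics/c3.png

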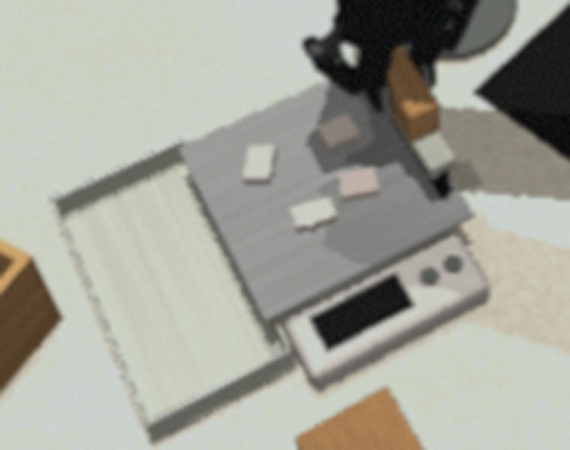

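jog_arm --motion '[[1,[0,0,-5],[0,0,0]],[1,[0,0,-8],[0,0,0]],[1,[0,0,-9],[0,0,0]],[1,[0,0,-9],[0,0,0]]]'

```text
time_s: 7.35
ee_pos: [0.516, 0.1916, 0.1202]
orientation: [0.992, -0.126, -0.0, 0.0]
wrist_force: [0.7, 0.6, -1.1]
grip_width: 0.293
```

jog_arm --motion '[[1,[0,0,-1],[0,0,0]],[1,[2,10,-1],[0,0,0]],[1,[5,20,-1],[0,0,0]],[1,[7.5,30,-1],[0,0,0]],[1,[10,40,-1],[0,0,0]],[1,[13,50,-1],[0,0,0]],[1,[15,60,-1],[0,0,0]],[1,[18,70,-1],[0,0,0]]]'

```text
time_s: 8.15
ee_pos: [0.5344, 0.2618, 0.1199]
orientation: [0.992, -0.126, 0.0, 0.001]
wrist_force: [-0.4, -4.1, 6.7]
grip_width: 0.299
```

```bash
python3 - <<'E'
from h import *
s=st()
snap('wrist','c4.png')
E
```

```text
t 8.15 ee [0.5344 0.2618 0.1199] rpy(rotvec) [178.4455 -22.6037   0.0377] g 0.299 f [-0.395  -4.1129  6.7318]
```

View pics/c4.png

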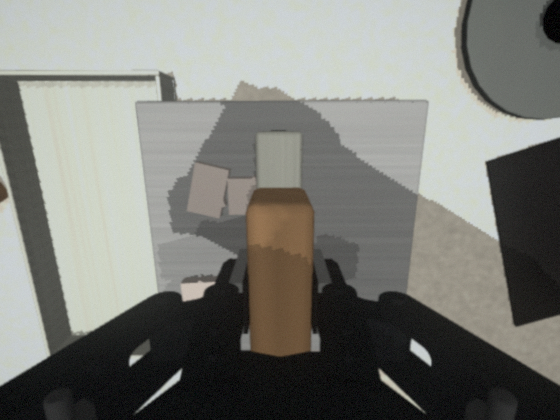

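jog_arm --motion '[[1,[2.5,10,0],[0,0,0]],[1,[5,20,0],[0,0,0]],[1,[7.5,30,0],[0,0,0]],[1,[10,40,0],[0,0,0]],[1,[13,50,0],[0,0,0]],[1,[15,60,0],[0,0,0]],[1,[18,70,0],[0,0,0]],[1,[20,80,0],[0,0,0]]]'

```text
time_s: 9.0
ee_pos: [0.5545, 0.3418, 0.1198]
orientation: [0.992, -0.126, 0.0, 0.001]
wrist_force: [0.7, -3.9, 5.8]
grip_width: 0.3
```

jog_arm --motion '[[1,[2.5,8,0],[0,0,0]],[1,[4,15,0],[0,0,0]],[1,[4,15,0],[0,0,0]],[1,[4,15,0],[0,0,0]],[1,[4,15,30],[0,0,0]],[1,[4,15,60],[0,0,0]]]'

```text
time_s: 9.6
ee_pos: [0.5573, 0.3558, 0.1784]
orientation: [0.992, -0.126, -0.001, 0.001]
wrist_force: [0.5, 0.2, -2.0]
grip_width: 0.298
```

```bash
python3 - <<'E'
from h import *
s=st()
snap('wrist','c5.png')
p,d,c=snap('side','c6.png',3,(100,230,290,380))
for n in ['shard1']:
  for cam in ['side','wrist']:
    print(n,[(np.round(x['point'],3),round(x['score'],2)) for x in tip_of(cam,n)[:6]])
E
```

```text
t 9.6 ee [0.5573 0.3558 0.1784] rpy(rotvec) [178.4236 -22.6441  -0.2445] g 0.298 f [ 0.5106  0.185  -1.9889]
shard1 [(array([0.54 , 0.384, 0.014]), 0.66), (array([0.588, 0.348, 0.012]), 0.44), (array([0.519, 0.398, 0.011]), 0.43)]
shard1 [(array([0.54 , 0.385, 0.015]), 0.65), (array([0.517, 0.399, 0.011]), 0.63)]
```

View pics/c5.png

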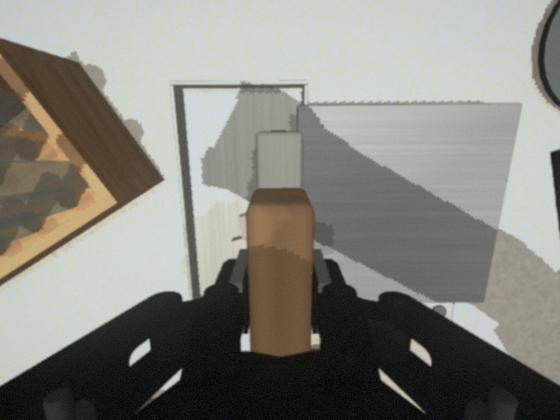

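View pics/c6.png

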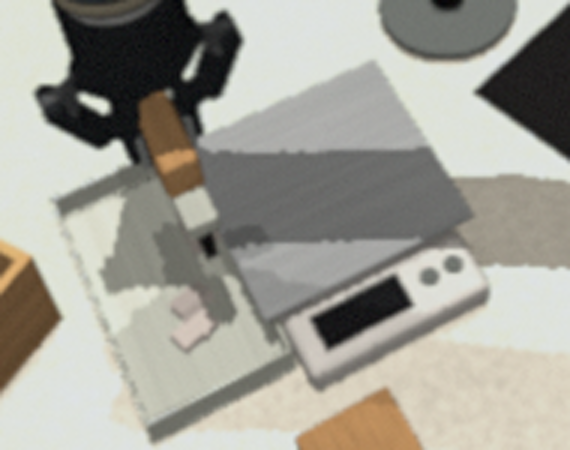

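jog_arm --motion '[[1,[-10,-40,0],[0,0,4]],[1,[-22,-85,0],[0,0,10]],[1,[-36,-130,0],[0,0,15]],[1,[-50,-175,0],[0,0,20]],[1,[-64,-220,0],[0,0,25]],[1,[-78,-265,-10],[0,0,30]],[1,[-92,-305,-30],[0,0,31.5]],[1,[-99,-333,-50],[0,0,31.5]]]'

```text
time_s: 10.6
ee_pos: [0.4561, 0.0203, 0.1276]
orientation: [0.989, 0.147, -0.002, 0.001]
wrist_force: [0.8, 0.8, -1.1]
grip_width: 0.297
```

```bash
python3 - <<'E'
from h import *
s=st()
p,d,c=snap('side','c7.png',3,(100,230,290,380))
for n in ['shard1']:
  for cam in ['side']:
    print(n,[(np.round(x['point'],3),round(x['score'],2)) for x in tip_of(cam,n)[:6]])
E
```

```text
t 10.6 ee [0.4561 0.0203 0.1276] rpy(rotvec) [177.9767  26.4501  -0.3095] g 0.297 f [ 0.8133  0.8414 -1.0684]
shard1 [(array([0.54 , 0.386, 0.015]), 0.61), (array([0.517, 0.398, 0.01 ]), 0.59), (array([0.533, 0.262, 0.   ]), 0.48), (array([0.586, 0.348, 0.01 ]), 0.38), (array([0.586, 0.341, 0.016]), 0.37)]
```

View pics/c7.png

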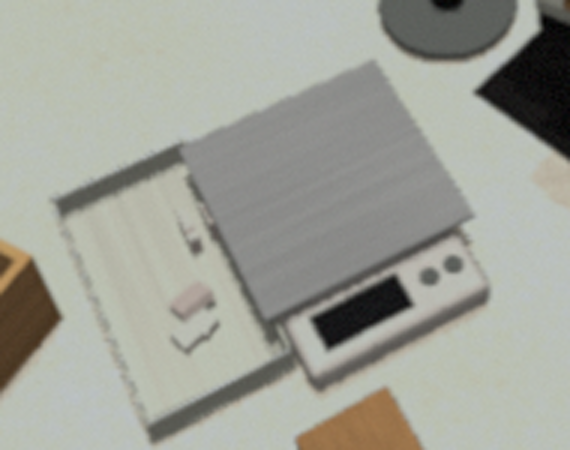

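jog_arm --motion '[[1,[2,3,-30],[0,0,0]],[1,[2,3,-45],[0,0,0]],[1,[2,3,-52],[0,0,0]],[1,[2,3,-52.5],[0,0,0]],[1,[2,3,-52.5],[0,0,0]],[0,[2,3,-52.5],[0,0,0]],[-1,[2,3,-52.5],[0,0,0]],[-1,[2,3,-52.5],[0,0,0]]]'

```text
time_s: 11.5
ee_pos: [0.4615, 0.0269, 0.0775]
orientation: [0.989, 0.148, 0.001, 0.0]
wrist_force: [0.1, 0.4, -0.1]
grip_width: 0.797
```

jog_arm --motion '[[-1,[0,0,0],[0,0,0]],[-1,[0,0,0],[0,0,0]],[-1,[0,0,40],[0,0,0]],[-1,[0,0,80],[0,0,0]],[-1,[0,0,100],[0,0,0]]]'

```text
time_s: 12.0
ee_pos: [0.4623, 0.0272, 0.1798]
orientation: [0.989, 0.148, 0.002, 0.0]
wrist_force: [0.1, 0.4, -0.5]
grip_width: 1.002
```

```bash
python3 - <<'E'
from h import *
s=st()
p,d,c=snap('wrist','c8.png')
p,d,c=snap('top')
def rect(P,n):
    r=cv2.minAreaRect((P[:,:2]*1000).astype(np.float32));print(n,len(P),np.round(r[0],1),np.round(r[1],1),round(r[2],1),'z',np.round(np.percentile(P[:,2],[5,50,95]),4))
m=(abs(c[...,2]-.07)<.01)&(np.hypot(c[...,0]-.632,c[...,1]+.097)<.1)
rect(c[m],'pot')
m=masks_of('top','pot')[0]['pixels']; P=c[m];rect(P[(P[:,2]>.06)],'potm')
E
```

```text
t 12.0 ee [0.4623 0.0272 0.1798] rpy(rotvec) [177.9855  26.709    0.3995] g 1.002 f [ 0.1277  0.3867 -0.521 ]
pot 388 [625.2 -95.5] [124.3 132.5] 47.7 z [0.0633 0.0699 0.075 ]
potm 354 [565.8 -40.5] [116.8 294.3] 48.5 z [0.0633 0.0699 0.0755]
```

View pics/c8.png

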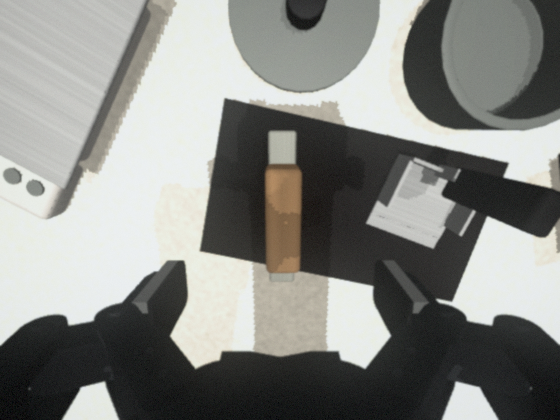

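jog_arm --motion '[[0.0,[0,0,40],[0,0,0]],[0.0,[30,-20,60],[0,0,0]],[0.0,[60,-50,60],[0,0,0]],[0.0,[90,-85,60],[0,0,0]],[0.0,[120,-120,60],[0,0,0]],[0.0,[138,-127,60],[0,0,0]],[0.0,[138,-127,60],[0,0,0]],[0.0,[138,-127,60],[0,0,0]]]'

```text
time_s: 12.95
ee_pos: [0.5979, -0.0993, 0.2348]
orientation: [0.989, 0.149, -0.002, -0.001]
wrist_force: [0.6, 0.4, -0.1]
grip_width: 0.497
```

```bash
cat >> h.py <<'E'
def rimfit(c,d,z,ctr,rlo,rhi,tol=.006):
    m=(abs(c[...,2]-z)<tol)&(d>0)&(np.hypot(c[...,0]-ctr[0],c[...,1]-ctr[1])<rhi+.02)
    P=c[m]
    from scipy.optimize import least_squares
    r0=(rlo+rhi)/2;hw=(rhi-rlo)/2
    f=lambda x:np.maximum(abs(np.hypot(P[:,0]-x[0],P[:,1]-x[1])-r0)-hw,0)+.02*(np.hypot(P[:,0]-x[0],P[:,1]-x[1])-r0)
    s=least_squares(f,ctr,loss='soft_l1',f_scale=.003)
    a=np.arctan2(P[:,1]-s.x[1],P[:,0]-s.x[0]);
    return s.x,len(P),np.median(P[:,2]),np.histogram(a,8)[0]
E
python3 - <<'E'
from h import *
s=st()
p,d,c=snap('wrist','c9.png')
print(rimfit(c,d,.07,(.63,-.097),.053,.061))
print(rimfit(c,d,.015,(.618,.0535),.045,.061))
P=c[(d>0)&(c[...,2]>.1)&(np.hypot(c[...,0]-.525,c[...,1]+.1025)<.05)]
print('handle',len(P)); 
E
```

```text
t 12.95 ee [ 0.5979 -0.0993  0.2348] rpy(rotvec) [-177.9006  -26.757     0.3234] g 0.497 f [ 0.6231  0.4487 -0.1267]
(array([ 0.6299, -0.0951]), 3812, np.float64(0.07009120134525076), array([430, 448, 485, 522, 522, 503, 465, 437]))
(array([0.6141, 0.0576]), 10043, np.float64(0.01424201720718088), array([1095, 1282, 1513, 1572, 1476, 1160,  954,  991]))
handle 1050
```

View pics/c9.png

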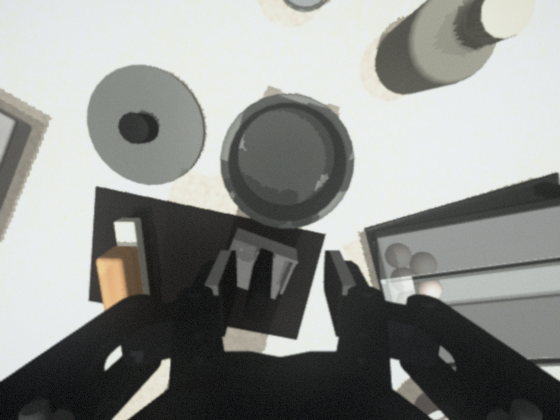

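jog_arm --motion '[[0.0,[30,-30,-20],[0,0,0]],[0.0,[49,-51,-60],[0,0,0]],[0.0,[49,-51,-100],[0,0,0]],[0.0,[49,-51,-140],[0,0,0]],[0.0,[49,-51,-165],[0,0,0]],[0.0,[49,-51,-175],[0,0,0]],[0.0,[49,-51,-175],[0,0,0]],[0.0,[49,-51,-175],[0,0,0]]]'

```text
time_s: 13.8
ee_pos: [0.6488, -0.1506, 0.0634]
orientation: [0.989, 0.149, 0.001, 0.0]
wrist_force: [0.5, -0.2, 0.1]
grip_width: 0.502
```

```bash
python3 - <<'E'
from h import *
s=st()
p,d,c=snap('wrist','d1.png')
E
```

```text
t 13.8 ee [ 0.6488 -0.1506  0.0634] rpy(rotvec) [177.9617  26.7723   0.2067] g 0.502 f [ 0.4805 -0.2254  0.1294]
```

View pics/d1.png

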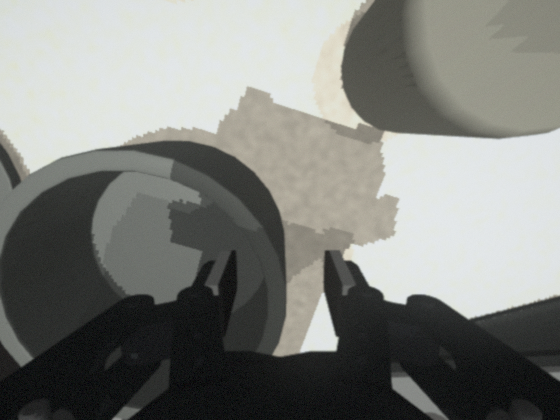

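jog_arm --motion '[[1,[0,0,0],[0,0,0]],[1,[0,0,0],[0,0,0]],[1,[0,0,0],[0,0,0]],[1,[0,0,0],[0,0,0]],[1,[0,0,0],[0,0,0]],[1,[0,0,0],[0,0,0]],[1,[0,0,10],[0,0,0]],[1,[0,0,25],[0,0,0]]]'

```text
time_s: 14.65
ee_pos: [0.6467, -0.1513, 0.0861]
orientation: [0.989, 0.148, -0.002, -0.0]
wrist_force: [-0.9, -0.7, -2.7]
grip_width: 0.078
```

```bash
python3 - <<'E'
from h import *
s=st()
p,d,c=snap('wrist','d2.png')
p,d,c=snap('side','d3.png',3,(200,120,390,270))
E
```

```text
t 14.65 ee [ 0.6467 -0.1513  0.0861] rpy(rotvec) [-177.9757  -26.7024    0.2916] g 0.078 f [-0.9349 -0.6709 -2.7223]
```

View pics/d3.png

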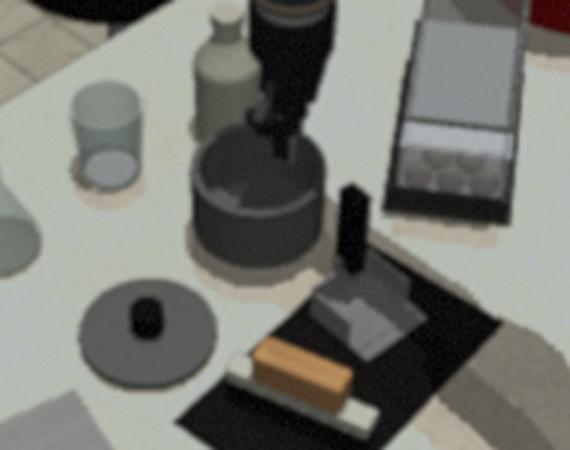

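jog_arm --motion '[[1,[0,0,30],[0,0,0]],[1,[0,20,60],[0,0,0]],[1,[-10,55,90],[0,0,0]],[1,[-25,95,90],[0,0,0]],[1,[-37,135,90],[0,0,0]],[1,[-49,175,90],[0,0,0]],[1,[-61,215,90],[0,0,0]],[1,[-73,255,90],[0,0,0]]]'

```text
time_s: 15.55
ee_pos: [0.5741, 0.1051, 0.1769]
orientation: [0.989, 0.148, 0.0, 0.0]
wrist_force: [0.8, 1.3, -3.7]
grip_width: 0.085
```

```bash
python3 - <<'E'
from h import *
s=st()
p,d,c=snap('top')
print(rimfit(c,d,.177,s['ee_pos'][:2]+[-.0167,.0545],.053,.061,tol=.012))
E
```

```text
t 15.55 ee [0.5741 0.1051 0.1769] rpy(rotvec) [177.986   26.6783   0.0134] g 0.085 f [ 0.7918  1.2986 -3.688 ]
(array([0.5593, 0.157 ]), 219, np.float64(0.18212663535651652), array([22,  0,  0,  0,  6, 71, 61, 59]))
```

jog_arm --motion '[[1,[-10,35,0],[0,0,0]],[1,[-20,70,0],[0,0,0]],[1,[-27,95,-10],[0,0,0]],[1,[-27,101,-30],[0,0,0]],[1,[-27,101,-45],[0,0,0]],[1,[-27,101,-55],[0,0,0]],[1,[-27,101,-60],[0,0,0]],[1,[-27,101,-62],[0,0,0]]]'

```text
time_s: 16.4
ee_pos: [0.5483, 0.2036, 0.1143]
orientation: [0.989, 0.147, -0.0, 0.0]
wrist_force: [0.4, -0.2, -2.9]
grip_width: 0.08
```

```bash
python3 - <<'E'
from h import *
s=st()
p,d,c=snap('side','d4.png',3,(100,200,290,380))
p,d,c=snap('top')
print(rimfit(c,d,.122,s['ee_pos'][:2]+[-.0157,.053],.053,.061,tol=.012))
E
```

```text
t 16.4 ee [0.5483 0.2036 0.1143] rpy(rotvec) [177.9921  26.5276  -0.0619] g 0.08 f [ 0.3705 -0.1682 -2.909 ]
(array([0.5342, 0.2544]), 138, np.float64(0.11949561627748106), array([ 5,  0,  0,  0,  0, 22, 59, 52]))
```

View pics/d4.png

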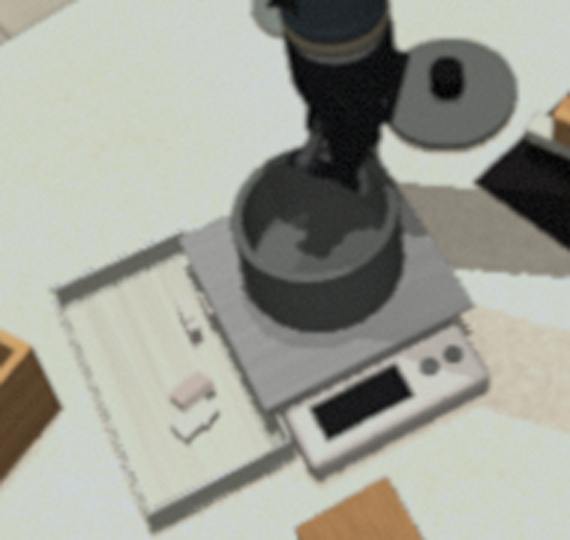

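Nearly there; nudge slightly toward +y, lower, and release.

jog_arm --motion '[[1,[-2,3,-1],[0,0,0]],[1,[-2,3,-2],[0,0,0]],[1,[-2,3,-3],[0,0,0]],[1,[-2,3,-3.5],[0,0,0]]]'

```text
time_s: 16.9
ee_pos: [0.546, 0.2079, 0.1114]
orientation: [0.989, 0.148, 0.0, 0.0]
wrist_force: [-0.1, -0.3, -0.9]
grip_width: 0.083
```

jog_arm --motion '[[1,[0,0,-0.5],[0,0,0]],[0.4,[0,0,-0.5],[0,0,0]],[0.1,[0,0,-0.5],[0,0,0]],[0.1,[0,0,-0.5],[0,0,0]],[0.1,[0,0,-0.5],[0,0,0]],[0.1,[0,0,30],[0,0,0]],[0.1,[0,0,70],[0,0,0]],[0.1,[0,0,110],[0,0,0]]]'

```text
time_s: 17.7
ee_pos: [0.5456, 0.2078, 0.2222]
orientation: [0.989, 0.148, -0.001, 0.0]
wrist_force: [0.5, 1.1, -0.1]
grip_width: 0.452
```

```bash
python3 - <<'E'
from h import *
s=st()
p,d,c=snap('wrist','d5.png')
print(rimfit(c,d,.118,(.531,.259),.053,.061,tol=.007))
p,d,c=snap('side')
print(rimfit(c,d,.118,(.531,.259),.053,.061,tol=.007))
p,d,c=snap('top')
print(rimfit(c,d,.118,(.531,.259),.053,.061,tol=.007))
E
```

```text
t 17.7 ee [0.5456 0.2078 0.2222] rpy(rotvec) [178.0008  26.7205  -0.1102] g 0.452 f [ 0.4814  1.1364 -0.1035]
(array([0.5304, 0.2613]), 5233, np.float64(0.1179842960492623), array([120, 615, 635, 758, 758, 791, 800, 756]))
(array([0.5292, 0.2628]), 640, np.float64(0.11674344960635774), array([79, 66, 75, 81, 79, 70, 92, 98]))
(array([0.5326, 0.2596]), 39, np.float64(0.11699052814066291), array([3, 4, 6, 5, 7, 7, 4, 3]))
```

View pics/d5.png

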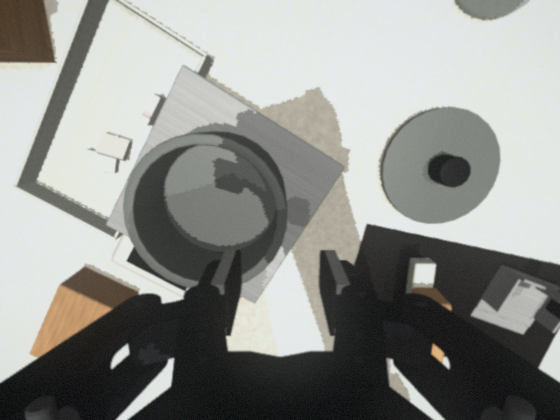

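jog_arm --motion '[[-0.2,[-5,-35,20],[0,0,8]],[-0.2,[-10,-75,40],[0,0,16]],[-0.2,[-15,-115,60],[0,0,24]],[-0.2,[-20,-155,70],[0,0,32]],[-0.2,[-20,-195,70],[0,0,40]],[-0.2,[-20,-235,70],[0,0,48]],[-0.2,[-20,-275,70],[0,0,56]],[-0.2,[-20,-310,70],[0,0,64]]]'

```text
time_s: 18.65
ee_pos: [0.525, -0.1045, 0.29]
orientation: [0.759, 0.652, -0.001, -0.001]
wrist_force: [1.0, 0.2, 0.2]
grip_width: 0.599
```

jog_arm --motion '[[-0.2,[0,0,0],[0,0,8]],[-0.2,[0,0,0],[0,0,8]]]'

```text
time_s: 18.85
ee_pos: [0.5252, -0.1034, 0.2899]
orientation: [0.714, 0.7, -0.001, -0.001]
wrist_force: [0.9, 0.3, -0.2]
grip_width: 0.602
```

```bash
python3 - <<'E'
from h import *
s=st();print(s['q'])
p,d,c=snap('wrist','d6.png')
def rect(P,n):
    r=cv2.minAreaRect((P[:,:2]*1000).astype(np.float32));print(n,len(P),np.round(r[0],1),np.round(r[1],1),round(r[2],1),'z',np.round(np.percentile(P[:,2],[5,50,95]),4))
near=(np.hypot(c[...,0]-.525,c[...,1]+.1025)<.04)&(d>0)
rect(c[near&(c[...,2]>.133)],'htop'); rect(c[near&(c[...,2]>.06)],'h')
near=(np.hypot(c[...,0]-.5,c[...,1]+.1025)<.065)&(d>0)
print('back/side wall'); rect(c[near&(abs(c[...,2]-.036)<.005)],'w')
E
```

```text
t 18.85 ee [ 0.5252 -0.1034  0.2899] rpy(rotvec) [-128.3989 -125.9531    0.0992] g 0.602 f [ 0.911   0.3165 -0.1754]
[ 0.4993  0.2467 -0.459   1.8005  0.1193  1.1243 -0.0188]
htop 27514 [525.1 -98.2] [32.8 79.9] 88.3 z [0.2824 0.3476 0.3642]
h 27849 [525.1 -98.2] [32.8 79.9] 88.3 z [0.2788 0.3473 0.3642]
back/side wall
w 247 [ 510.1 -101.5] [74.4 48.8] 86.2 z [0.032  0.0339 0.04  ]
```

View pics/d6.png

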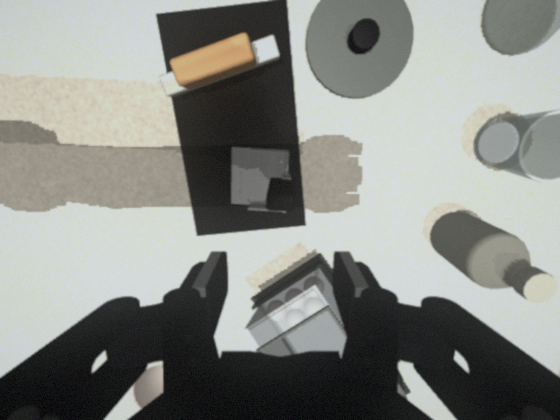

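```bash
python3 - <<'E'
from h import *
s=st()
p,d,c=snap('wrist')
def rect(P,n):
    r=cv2.minAreaRect((P[:,:2]*1000).astype(np.float32));print(n,len(P),np.round(r[0],1),np.round(r[1],1),round(r[2],1),'z',np.round(np.percentile(P[:,2],[5,50,95]),4))
near=(np.hypot(c[...,0]-.525,c[...,1]+.1025)<.04)&(d>0)&(c[...,2]<.16)
rect(c[near&(c[...,2]>.133)],'htop'); rect(c[near&(c[...,2]>.06)],'h')
near=(np.hypot(c[...,0]-.5,c[...,1]+.1025)<.065)&(d>0)
rect(c[near&(abs(c[...,2]-.006)<.006)],'f')
E
```

```text
t 18.9 ee [ 0.5254 -0.1021  0.2901] rpy(rotvec) [-128.4254 -125.9451    0.0619] g 0.6 f [0.4778 0.3259 0.7967]
htop 504 [ 524.  -101.9] [16.1 26. ] 84.9 z [0.1352 0.138  0.1394]
h 837 [ 524.1 -101.9] [16.2 26. ] 84.9 z [0.0722 0.137  0.1392]
f 6293 [ 499.5 -102.5] [129.5 128.8] 88.9 z [0.0017 0.004  0.0068]
```

jog_arm --motion '[[-0.2,[-1,0,-40],[0,0,-3.4]],[-0.2,[-1,0,-80],[0,0,-3.4]],[-0.2,[-1,0,-120],[0,0,-3.4]],[-0.2,[-1,0,-150],[0,0,-3.4]],[-0.2,[-1,0,-162],[0,0,-3.4]],[-0.2,[-1,0,-162],[0,0,-3.4]],[1,[-1,0,-162],[0,0,-3.4]],[1,[-1,0,-162],[0,0,-3.4]]]'

```text
time_s: 19.75
ee_pos: [0.5261, -0.1019, 0.1313]
orientation: [0.733, 0.68, 0.001, 0.001]
wrist_force: [-0.4, -0.0, 0.5]
grip_width: 0.295
```

jog_arm --motion '[[1,[0,0,0],[0,0,0]],[1,[0,0,0],[0,0,0]],[1,[0,0,0],[0,0,0]],[1,[0,0,0],[0,0,0]]]'

```text
time_s: 20.15
ee_pos: [0.5261, -0.102, 0.1312]
orientation: [0.733, 0.68, 0.001, 0.001]
wrist_force: [-1.0, 1.3, 6.7]
grip_width: 0.293
```

```bash
python3 - <<'E'
from h import *
s=st()
p,d,c=snap('side','d7.png',3,(260,90,450,270))
E
```

```text
t 20.15 ee [ 0.5261 -0.102   0.1312] rpy(rotvec) [131.9147 122.2548   0.1769] g 0.293 f [-0.9532  1.2896  6.6711]
```

View pics/d7.png

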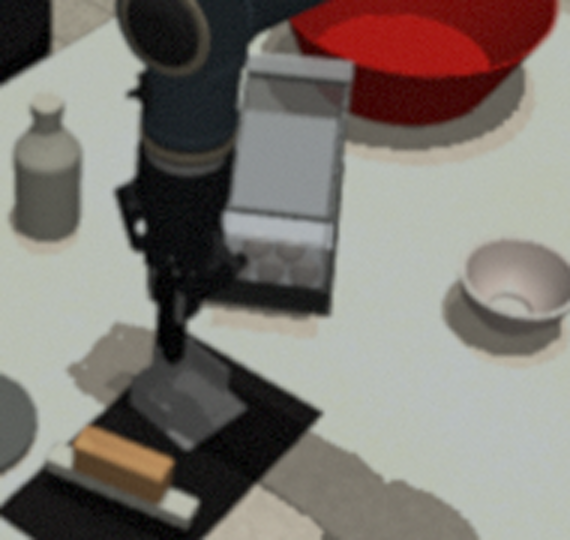

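```bash
cat >> h.py <<'E'
JM=np.array([.5785,-.316,.126]); JY=np.radians(-55.1)
def jarframe(JM=JM,JY=JY):
    Rz=R.from_euler('z',JY); Rj=Rz*R.from_euler('y',-15,degrees=True) # x->(cos15,0,sin15)
    M=Rj.as_matrix(); O=JM-M[:,2]*.09   # floor centre
    return O,M
def tojar(P): O,M=jarframe(); return (P-O)@M
E
python3 - <<'E'
from h import *
O,M=jarframe();print(O,M)
for cam in ['top','side']:
    p,d,c=snap(cam)
    q=tojar(c); m=(abs(q[...,0])<.12)&(abs(q[...,1])<.06)&(abs(q[...,2])<.12)&(d>0)
    Q=q[m]
    f=Q[(abs(Q[:,0])<.06)&(abs(Q[:,1])<.035)&(abs(Q[:,2])<.02)]
    print(cam,len(f)); 
    if len(f)>10:
        A=np.c_[f[:,0],f[:,1],np.ones(len(f))];print(' floor plane',np.linalg.lstsq(A,f[:,2],rcond=None)[0])
    rim=Q[abs(Q[:,2]-.09)<.005]
    print(' rim',len(rim),np.percentile(rim[:,0],[0,1,50,99,100]),np.percentile(rim[:,1],[0,1,50,99,100]))
    r=cv2.minAreaRect((rim[:,:2]*1000).astype(np.float32));print(r)
    # balls
    b=Q[(Q[:,0]<-.03)&(Q[:,2]>.012)&(Q[:,2]<.05)]
    print(' balls pts',len(b))
    ims=cv2.resize(p[170:330,320:440,::-1] if cam=='top' else p[90:210,310:400,::-1],None,fx=4.5,fy=4.5,interpolation=cv2.INTER_CUBIC)[:600]
    cv2.imwrite(f'pics/e_{cam}.png',ims)
E
```

```text
[ 0.5918 -0.3351  0.0391] [[ 0.5527  0.8202 -0.1481]
 [-0.7922  0.5721  0.2123]
 [ 0.2588 -0.      0.9659]]
top 964
 floor plane [-0.011  -0.0098  0.0007]
 rim 744 [-0.1029 -0.1025  0.0223  0.1045  0.1052] [-0.0495 -0.0486  0.0003  0.0484  0.0491]
((1.1261978149414062, -0.23561477661132812), (208.06610107421875, 98.62165832519531), 0.017246685922145844)
 balls pts 200
side 510
 floor plane [ 0.0047 -0.0029 -0.0008]
 rim 692 [-0.1106 -0.1086 -0.0804  0.102   0.1045] [-0.0485 -0.048  -0.0017  0.047   0.0489]
((-3.0283432006835938, 0.010951995849609375), (97.37158203125, 214.9496307373047), 89.88339233398438)
 balls pts 259
```

View pics/e_side.png

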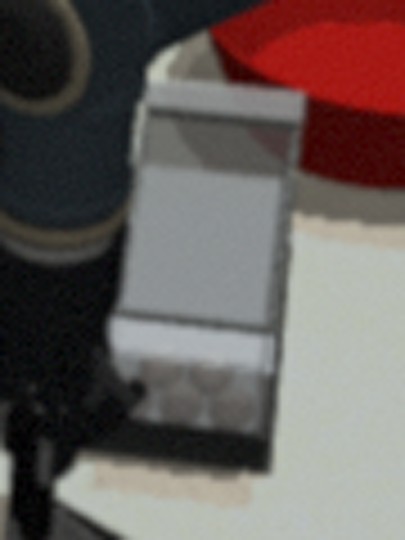

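```bash
cat >> h.py <<'E'
HO=.1282; XO=.028
def tgt(S,yaw,th):
    """scoop origin S (world), yaw deg, th deg (nose down +) -> TCP pos, Rot"""
    Rs=R.from_euler('z',yaw,degrees=True)*R.from_euler('y',-th,degrees=True)
    M=Rs.as_matrix()
    p=np.array(S)+M[:,0]*XO+M[:,2]*HO
    return p,R.from_matrix(np.c_[M[:,1],M[:,0],-M[:,2]])
def go(S,yaw,th,s=None):
    s=s or observe();p,r=tgt(S,yaw,th)
    dp=(p-s['ee_pos'])*1000; rv=(r*R.from_quat(s['orientation']).inv()).as_rotvec(degrees=True)
    print('S',np.round(S,4),'th',th,'shift',np.round(dp,1),'turn',np.round(rv,1),'|turn|',round(np.linalg.norm(rv),1),'tcp',p)
JYd=-55.1
def injar(u,w,th,ref='o'):
    """scoop placed: ref 'o' origin at (u,w); 'h' heel at; 'n' nose at"""
    O,M=jarframe(); a=np.radians(th-15) # angle relative to floor, + nose down
    off={'o':0,'h':-.036,'n':.036}[ref]
    return O+M@np.array([u+off*np.cos(a),0,w+off*np.sin(a)])
def cur(s=None):
    s=s or observe();M=R.from_quat(s['orientation']).as_matrix()
    X=M[:,1];Y=M[:,0];Z=-M[:,2];S=s['ee_pos']-X*XO-Z*HO
    print('scoop S',S,'yaw',np.degrees(np.arctan2(X[1],X[0])),'th',np.degrees(np.arcsin(X[2])),'roll',np.degrees(np.arcsin(Y[2])),'jar uvw: o',tojar(S)*1000,'nose',tojar(S-.036*X)*1000,'heel',tojar(S+.036*X)*1000)
E
python3 - <<'E'
from h import *
st();cur()
go(injar(.012,.112,0),JYd,0)
go(injar(.012,.112,15),JYd,15)
E
```

```text
t 20.3 ee [ 0.5261 -0.102   0.1312] rpy(rotvec) [131.9093 122.2565   0.1785] g 0.294 f [-1.5531  1.2404  7.0959]
scoop S [ 0.4986 -0.1     0.0029] yaw -4.349911326168157 th 0.1858446989329666 roll -0.017193558521515218 jar uvw: o [-247.158    58.0715   28.8083] nose [-269.1893   30.1935   34.5907] heel [-225.1266   85.9496   23.0259]
S [ 0.5819 -0.3208  0.1504] th 0 shift [  71.8 -241.8  147.3] turn [  0.1   0.2 -50.8] |turn| 50.8 tcp [ 0.5979 -0.3438  0.2786]
S [ 0.5819 -0.3208  0.1504] th 15 shift [  52.3 -213.8  150.2] turn [ -7.6 -13.3 -50.5] |turn| 52.7 tcp [ 0.5784 -0.3158  0.2814]
```

jog_arm --motion '[[1,[0,0,25],[0,0,0]],[1,[0,0,60],[0,0,0]],[1,[0,0,100],[0,0,0]],[1,[0,0,140],[0,0,-5]],[1,[0,-10,150],[0,0,-12]]]'

```text
time_s: 20.8
ee_pos: [0.5273, -0.1108, 0.2848]
orientation: [0.801, 0.599, 0.004, 0.003]
wrist_force: [1.0, -0.3, -1.7]
grip_width: 0.292
```

```bash
python3 - <<'E'
from h import *
st();cur()
go(injar(.012,.112,0),JYd,0)
p,d,c=snap('side','e1.png',3,(230,60,420,250))
E
```

```text
t 20.8 ee [ 0.5273 -0.1108  0.2848] rpy(rotvec) [143.8859 107.5106   0.6477] g 0.292 f [ 0.9981 -0.2777 -1.6848]
scoop S [ 0.5018 -0.103   0.1563] yaw -16.466809171503552 th 0.5545330445582153 roll 0.10145642389932631 jar uvw: o [-203.3346   58.9342  175.8435] nose [-230.587    36.4593  182.785 ] heel [-176.0822   81.4091  168.9019]
S [ 0.5819 -0.3208  0.1504] th 0 shift [  70.5 -233.    -6.2] turn [  0.2   0.5 -38.6] |turn| 38.6 tcp [ 0.5979 -0.3438  0.2786]
```

View pics/e1.png

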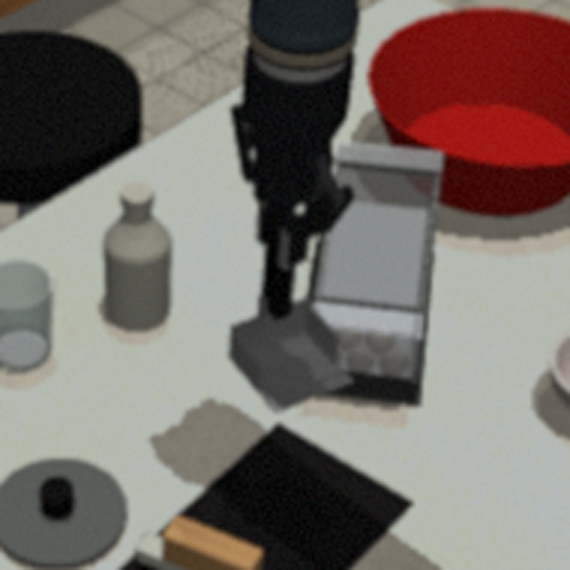

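jog_arm --motion '[[1,[10,-35,15],[0,0,-6]],[1,[20,-75,20],[0,0,-13]],[1,[32,-115,20],[0,0,-20]],[1,[44,-155,20],[0,0,-27]],[1,[56,-195,20],[0,0,-34]],[1,[70,-233,15],[0,0,-38.6]],[1,[70,-233,10],[0,0,-38.6]],[1,[70,-233,10],[0,0,-38.6]]]'

```text
time_s: 21.65
ee_pos: [0.5938, -0.3456, 0.2865]
orientation: [0.954, 0.301, -0.002, -0.002]
wrist_force: [-0.8, 0.9, -2.4]
grip_width: 0.294
```

```bash
python3 - <<'E'
from h import *
s=st();cur();print(s['q'])
go(injar(.014,.105,15),JYd,15)
E
```

```text
t 21.65 ee [ 0.5938 -0.3456  0.2865] rpy(rotvec) [-171.4632  -54.145     0.2772] g 0.294 f [-0.7803  0.9128 -2.3744]
scoop S [ 0.5772 -0.3224  0.1585] yaw -54.9498499176144 th -0.23501520375083434 roll -0.11107206761081528 jar uvw: o [ 12.7792  -4.6992 120.1745] nose [-21.9555  -4.7935 129.6345] heel [ 47.5139  -4.6048 110.7145]
[ 0.5927  0.4778 -0.1888  1.4537  0.0915  1.2232 -0.5661]
S [ 0.584  -0.3239  0.1441] th 15 shift [-13.3  26.7 -11.3] turn [-12.4  -8.8  -0.1] |turn| 15.2 tcp [ 0.5805 -0.3189  0.2752]
```

jog_arm --motion '[[1,[-5,9,5],[-4.1,-2.9,0]],[1,[-9,18,3],[-8.2,-5.8,0]],[1,[-13,27,0],[-12.4,-8.8,0]],[1,[-13,27,-5],[-12.4,-8.8,0]],[1,[-13,27,-5],[-12.4,-8.8,0]]]'

```text
time_s: 22.15
ee_pos: [0.5814, -0.316, 0.2838]
orientation: [0.945, 0.3, 0.04, 0.125]
wrist_force: [-0.6, -0.2, -2.8]
grip_width: 0.294
```

```bash
python3 - <<'E'
from h import *
s=st();cur()
for w in (.06,.02,.003): go(injar(.014,w,15),JYd,15)
snap('wrist','e2.png')
p,d,c=snap('side','e3.png',3,(260,60,430,230))
E
```

```text
t 22.15 ee [ 0.5814 -0.316   0.2838] rpy(rotvec) [157.7329  50.1372   6.6698] g 0.294 f [-0.6346 -0.2231 -2.8413]
scoop S [ 0.5851 -0.3212  0.1527] yaw -54.73650971291989 th 15.076090698095715 roll 0.025137235142396682 jar uvw: o [ 14.6552   2.4818 113.7338] nose [-21.3441   2.2613 113.6858] heel [ 50.6545   2.7023 113.7818]
S [ 0.5907 -0.3335  0.1006] th 15 shift [  5.7 -12.4 -52.1] turn [ 0.   0.1 -0.4] |turn| 0.4 tcp [ 0.5872 -0.3284  0.2317]
S [ 0.5966 -0.3419  0.062 ] th 15 shift [ 11.7 -20.9 -90.7] turn [ 0.   0.1 -0.4] |turn| 0.4 tcp [ 0.5931 -0.3369  0.1931]
S [ 0.5991 -0.3456  0.0456] th 15 shift [  14.2  -24.5 -107.1] turn [ 0.   0.1 -0.4] |turn| 0.4 tcp [ 0.5956 -0.3405  0.1767]
```

View pics/e3.png

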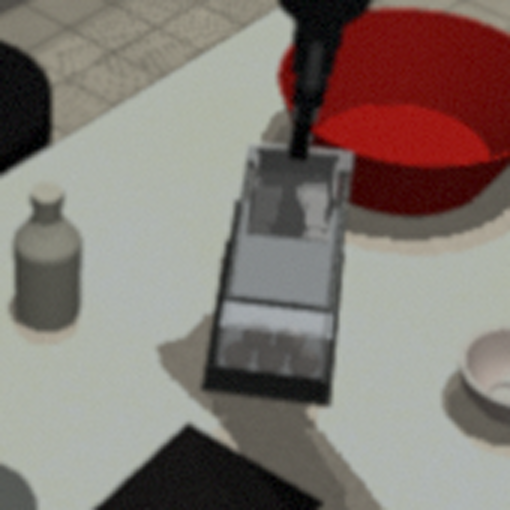

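View pics/e2.png

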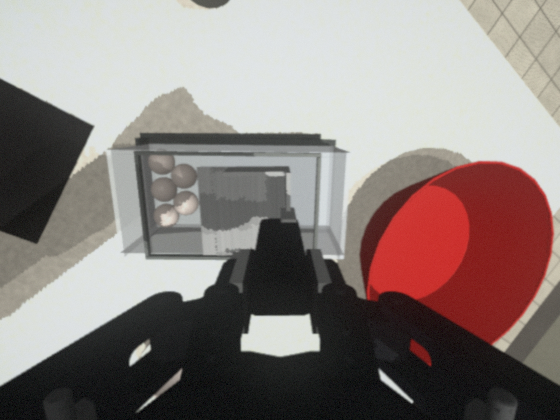

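jog_arm --motion '[[1,[4,-7,-30],[0,0,0]],[1,[8,-15,-60],[0,0,0]],[1,[11,-20,-85],[0,0,-0.3]],[1,[13,-23,-98],[0,0,-0.3]],[1,[13,-23,-101],[0,0,-0.3]],[1,[13,-23,-101],[0,0,-0.3]]]'

```text
time_s: 22.85
ee_pos: [0.5955, -0.3414, 0.1836]
orientation: [0.946, 0.296, 0.04, 0.126]
wrist_force: [0.5, 0.1, -0.8]
grip_width: 0.294
```

```bash
python3 - <<'E'
from h import *
s=st();cur()
go(injar(.014,.0,15),JYd,15)
for u in (.014,0,-.02,-.04,-.06): go(injar(u,.000,15),JYd,15)
snap('wrist','e4.png')
E
```

```text
t 22.85 ee [ 0.5955 -0.3414  0.1836] rpy(rotvec) [157.8224  49.3882   6.7409] g 0.294 f [ 0.4691  0.1058 -0.8499]
scoop S [ 0.5995 -0.3468  0.0526] yaw -55.26048432567843 th 15.222201931364596 roll 0.100844725722759 jar uvw: o [16.9455 -0.4115  9.4217] nose [-19.0541  -0.3142   9.282 ] heel [52.9451 -0.5088  9.5613]
S [ 0.5996 -0.3462  0.0427] th 15 shift [ 0.6  0.3 -9.8] turn [0.1 0.2 0.1] |turn| 0.3 tcp [ 0.5961 -0.3412  0.1738]
S [ 0.5996 -0.3462  0.0427] th 15 shift [ 0.6  0.3 -9.8] turn [0.1 0.2 0.1] |turn| 0.3 tcp [ 0.5961 -0.3412  0.1738]
S [ 0.5918 -0.3351  0.0391] th 15 shift [ -7.2  11.4 -13.5] turn [0.1 0.2 0.1] |turn| 0.3 tcp [ 0.5883 -0.3301  0.1701]
S [ 0.5808 -0.3193  0.0339] th 15 shift [-18.2  27.2 -18.6] turn [0.1 0.2 0.1] |turn| 0.3 tcp [ 0.5773 -0.3142  0.165 ]
S [ 0.5697 -0.3034  0.0287] th 15 shift [-29.3  43.1 -23.8] turn [0.1 0.2 0.1] |turn| 0.3 tcp [ 0.5662 -0.2984  0.1598]
S [ 0.5587 -0.2876  0.0235] th 15 shift [-40.3  58.9 -29. ] turn [0.1 0.2 0.1] |turn| 0.3 tcp [ 0.5552 -0.2825  0.1546]
```

View pics/e4.png

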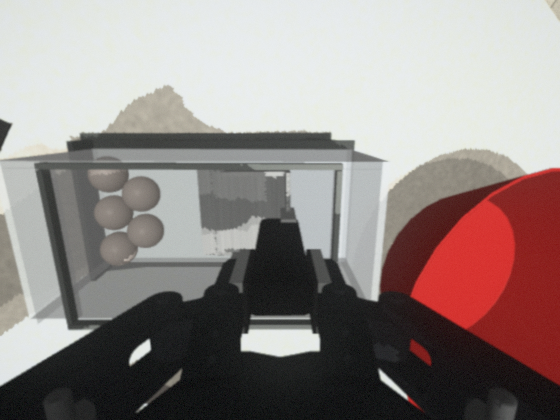

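jog_arm --motion '[[1,[0,0,-4],[-0.8,-0.6,0]],[1,[0,0,-7],[-0.8,-0.6,0]],[1,[0,0,-8],[-0.8,-0.6,0]]]'

```text
time_s: 23.2
ee_pos: [0.5949, -0.3407, 0.1755]
orientation: [0.945, 0.296, 0.043, 0.134]
wrist_force: [0.6, -0.6, -2.3]
grip_width: 0.298
```

jog_arm --motion '[[1,[0,0,-1],[0,0,0]],[1,[0,0,-1.5],[0,0,0]]]'

```text
time_s: 23.4
ee_pos: [0.5954, -0.341, 0.1748]
orientation: [0.945, 0.296, 0.043, 0.135]
wrist_force: [-2.1, 1.8, 5.0]
grip_width: 0.294
```

```bash
python3 - <<'E'
from h import *
s=st();cur()
E
```

```text
t 23.4 ee [ 0.5954 -0.341   0.1748] rpy(rotvec) [156.8704  49.1045   7.2126] g 0.294 f [-2.0511  1.8387  4.9978]
scoop S [ 0.6008 -0.3483  0.0439] yaw -55.25829299074228 th 16.25592393221569 roll 0.14284772036234694 jar uvw: o [16.6031 -0.1991  0.5299] nose [-19.3881  -0.1036  -0.2592] heel [52.5944 -0.2946  1.319 ]
```

jog_arm --motion '[[1,[-4.4,6.3,-2.1],[0,0,0]],[1,[-8.8,12.7,-4.1],[0,0,0]],[1,[-13.3,19,-6.2],[0,0,0]],[1,[-17.7,25.4,-8.3],[0,0,0]],[1,[-22.1,31.7,-10.4],[0,0,0]],[1,[-26.5,38,-12.4],[0,0,0]],[1,[-30.4,43.6,-14.2],[0,0,0]],[1,[-33.2,47.5,-15.5],[0,0,0]]]'

```text
time_s: 24.2
ee_pos: [0.5629, -0.2934, 0.1597]
orientation: [0.944, 0.296, 0.045, 0.136]
wrist_force: [1.1, -1.2, 5.6]
grip_width: 0.296
```

```bash
python3 - <<'E'
from h import *
s=st();cur()
snap('wrist','e5.png')
p,d,c=snap('side','e6.png',4,(280,80,420,210))
E
```

```text
t 24.2 ee [ 0.5629 -0.2934  0.1597] rpy(rotvec) [156.7306  49.1405   7.4202] g 0.296 f [ 1.0875 -1.1718  5.634 ]
scoop S [ 0.5687 -0.3008  0.0288] yaw -55.220047995527004 th 16.408383018300892 roll 0.2401306050389208 jar uvw: o [-42.6391   0.6215   0.8115] nose [-78.6282   0.6939  -0.0733] heel [-6.6501  0.5492  1.6963]
```

View pics/e5.png

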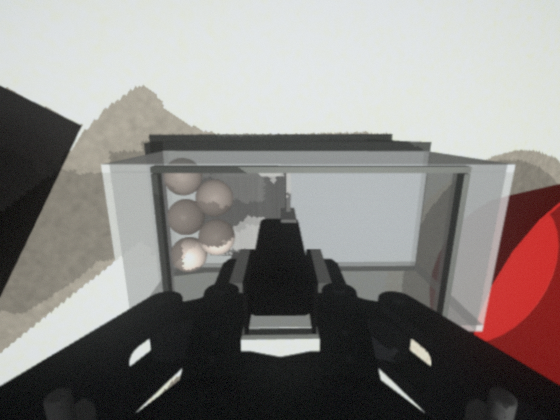

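View pics/e6.png

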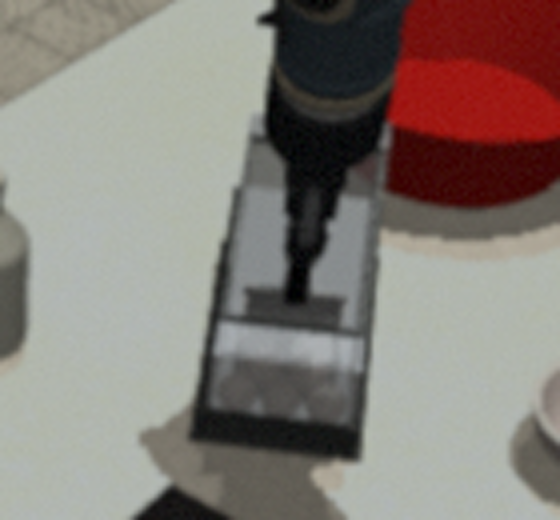

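jog_arm --motion '[[1,[-2.2,3.2,-1],[0,0,0]],[1,[-4.4,6.3,-2.1],[0,0,0]],[1,[-6.6,9.5,-3.1],[0,0,0]],[1,[-8.3,11.9,-3.9],[0,0,0]],[1,[-9.9,14.3,-4.7],[0,0,0]],[1,[-10.8,15.5,-5],[0,0,0]],[1,[-10.8,15.5,-5],[0,0,0]]]'

```text
time_s: 25.0
ee_pos: [0.5527, -0.2787, 0.155]
orientation: [0.944, 0.296, 0.045, 0.136]
wrist_force: [3.4, -2.9, 4.7]
grip_width: 0.29
```

```bash
python3 - <<'E'
from h import *
s=st();cur()
snap('wrist','e7.png')
p,d,c=snap('side','e8.png',4,(280,80,420,210))
E
```

```text
t 25.0 ee [ 0.5527 -0.2787  0.155 ] rpy(rotvec) [156.694   49.1051   7.488 ] g 0.29 f [ 3.4186 -2.9044  4.6957]
scoop S [ 0.5586 -0.2861  0.0241] yaw -55.24141849095859 th 16.46328038857812 roll 0.275165585171762 jar uvw: o [-61.0632   0.7751   0.883 ] nose [-97.0513   0.8603  -0.0363] heel [-25.075    0.6899   1.8023]
```

View pics/e7.png

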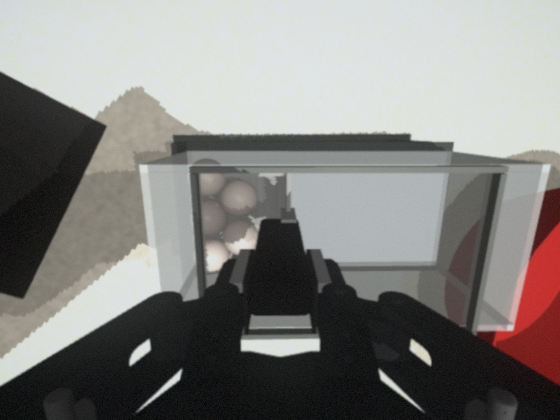

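```bash
python3 - <<'E'
from h import *
s=st()
for th in (12,8,4,0,-4,-8,-12):
    d=np.radians(15-th)
    go(injar(-.0975+.072*np.cos(d),.001,th,'h')+0,JYd,th,s)
E
```

```text
t 25.1 ee [ 0.5527 -0.2787  0.155 ] rpy(rotvec) [156.7025  49.0969   7.4855] g 0.295 f [ 2.809  -2.3064  6.2509]
S [ 0.5574 -0.2857  0.0259] th 12 shift [ 5.1 -7.6  2.1] turn [3.5 2.8 0.1] |turn| 4.5 tcp [ 0.5578 -0.2863  0.1571]
S [ 0.5569 -0.285   0.0283] th 8 shift [  9.8 -14.4   4.1] turn [6.8 5.1 0.1] |turn| 8.5 tcp [ 0.5625 -0.2931  0.1591]
S [ 0.5563 -0.2842  0.0306] th 4 shift [ 14.5 -21.1   5.4] turn [10.1  7.3  0.1] |turn| 12.5 tcp [ 0.5672 -0.2998  0.1604]
S [ 0.5556 -0.2832  0.0328] th 0 shift [ 18.9 -27.5   6. ] turn [13.3  9.6  0.1] |turn| 16.5 tcp [ 0.5717 -0.3062  0.161 ]
S [ 0.5549 -0.2821  0.0349] th -4 shift [ 23.2 -33.7   5.8] turn [16.6 11.9  0.1] |turn| 20.5 tcp [ 0.576  -0.3124  0.1609]
S [ 0.554  -0.2809  0.037 ] th -8 shift [ 27.4 -39.6   5. ] turn [19.9 14.2  0.1] |turn| 24.5 tcp [ 0.5801 -0.3183  0.16  ]
S [ 0.5531 -0.2796  0.0389] th -12 shift [ 31.3 -45.2   3.4] turn [23.2 16.5  0.1] |turn| 28.5 tcp [ 0.584  -0.3239  0.1585]
```

jog_arm --motion '[[1,[5.1,-7.6,2.6],[3.5,2.8,0]],[1,[9.8,-14.4,5],[6.8,5.1,0]],[1,[14.5,-21.1,6.4],[10.1,7.3,0]],[1,[18.9,-27.5,7],[13.3,9.6,0]],[1,[23.2,-33.7,6.8],[16.6,11.9,0]],[1,[27.4,-39.6,6],[19.9,14.2,0]],[1,[31.3,-45.2,4.4],[23.2,16.5,0]],[1,[31.3,-45.2,4.4],[23.2,16.5,0]]]'

```text
time_s: 25.9
ee_pos: [0.5819, -0.3233, 0.1567]
orientation: [0.949, 0.296, -0.034, -0.104]
wrist_force: [-1.2, -0.0, 4.3]
grip_width: 0.296
```

```bash
python3 - <<'E'
from h import *
s=st();cur()
snap('wrist','e9.png')
p,d,c=snap('side','e10.png',4,(280,80,420,210))
E
```

```text
t 25.9 ee [ 0.5819 -0.3233  0.1567] rpy(rotvec) [-160.3025  -49.9769    5.8191] g 0.296 f [-1.2172 -0.0345  4.3136]
scoop S [ 0.5501 -0.278   0.0378] yaw -55.391920293819844 th -12.622972596166196 roll -0.2057996501326063 jar uvw: o [-68.5982  -1.5529  17.032 ] nose [-100.4944   -1.3739   33.7233] heel [-36.702   -1.7319   0.3407]
```

View pics/e9.png

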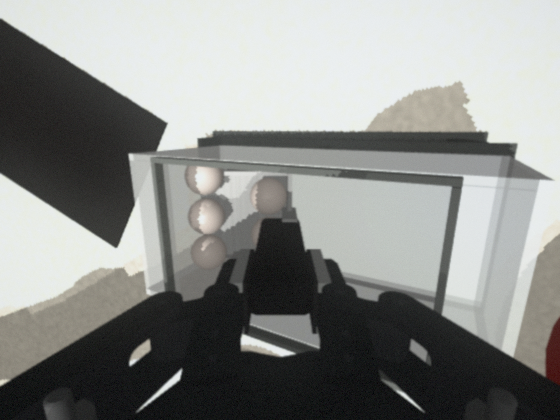

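View pics/e10.png

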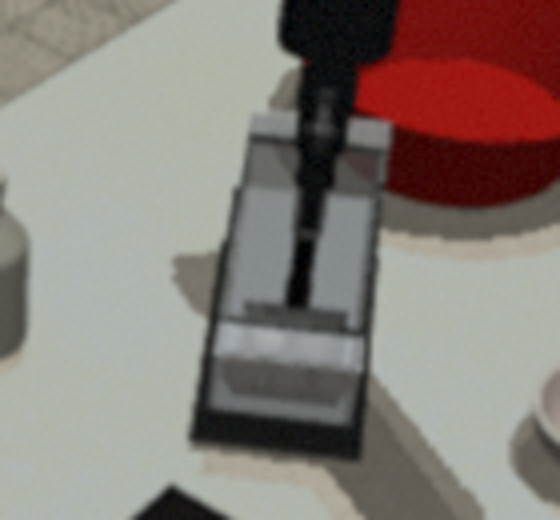

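jog_arm --motion '[[1,[2,-3,1],[0,0,0]],[1,[2,-3,1],[1.6,1.1,0]],[1,[2,-3,1],[1.6,1.1,0]],[1,[2,-3,1],[1.6,1.1,0]]]'

```text
time_s: 26.4
ee_pos: [0.5835, -0.3261, 0.1573]
orientation: [0.947, 0.296, -0.039, -0.118]
wrist_force: [-0.1, -0.1, -4.4]
grip_width: 0.294
```

```bash
python3 - <<'E'
from h import *
s=st();cur()
snap('wrist','e11.png')
E
```

```text
t 26.4 ee [ 0.5835 -0.3261  0.1573] rpy(rotvec) [-158.7342  -49.6991    6.6114] g 0.294 f [-0.1027 -0.131  -4.4286]
scoop S [ 0.5495 -0.2782  0.04  ] yaw -55.2653500454355 th -14.27490678759269 roll -0.27575833832096747 jar uvw: o [-68.2745  -2.1806  19.2315] nose [-99.6766  -2.0799  36.8355] heel [-36.8725  -2.2812   1.6275]
```

View pics/e11.png

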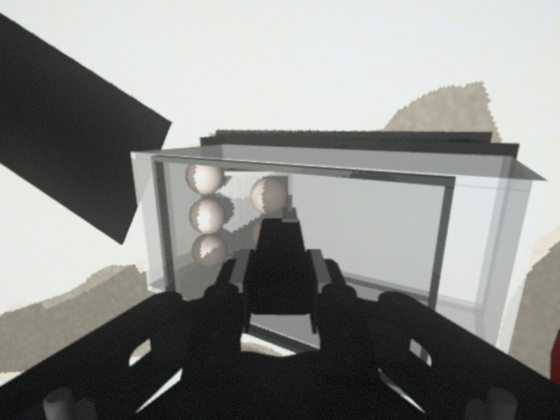

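jog_arm --motion '[[1,[4,-6,4],[0,0,0]],[1,[8,-12,8],[0,0,0]],[1,[11,-16,13],[0,0,0]],[1,[11,-16,13],[2.3,-3.3,0]],[1,[11,-16,13],[-2.3,3.3,0]],[1,[11,-16,13],[2.3,-3.3,0]],[1,[11,-16,13],[-2.3,3.3,0]],[1,[11,-16,13],[0,0,0]]]'

```text
time_s: 27.25
ee_pos: [0.6002, -0.34, 0.1724]
orientation: [0.946, 0.3, -0.037, -0.115]
wrist_force: [1.4, -2.5, -5.9]
grip_width: 0.294
```

```bash
python3 - <<'E'
from h import *
s=st();cur()
snap('wrist','e12.png')
E
```

```text
t 27.25 ee [ 0.6002 -0.34    0.1724] rpy(rotvec) [-158.8913  -50.4564    6.1786] g 0.294 f [ 1.3851 -2.4764 -5.8857]
scoop S [ 0.5668 -0.2928  0.0546] yaw -54.770119611928216 th -13.839359083673852 roll -0.039178021257927347 jar uvw: o [-43.3661   3.6863  27.6867] nose [-74.9007   3.4851  45.0513] heel [-11.8315   3.8876  10.322 ]
```

View pics/e12.png

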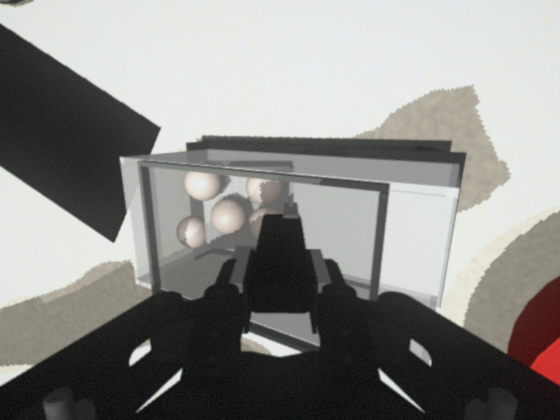

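jog_arm --motion '[[1,[3,-4,4],[0.6,0.5,0]],[1,[6,-9,10],[1.2,0.9,0]],[1,[9,-13,18],[1.8,1.3,0]],[1,[10,-15,30],[2.4,1.7,0]],[1,[10,-15,44],[2.4,1.7,0]],[1,[10,-15,58],[2.4,1.7,0]],[1,[10,-15,72],[2.4,1.7,0]],[1,[10,-15,86],[2.4,1.7,0]]]'

```text
time_s: 28.1
ee_pos: [0.6053, -0.3571, 0.2594]
orientation: [0.944, 0.296, -0.046, -0.141]
wrist_force: [-0.2, -0.9, -3.5]
grip_width: 0.295
```

```bash
python3 - <<'E'
from h import *
s=st();cur()
snap('wrist','e13.png')
snap('side','e14.png',4,(280,80,420,210))
E
```

```text
t 28.1 ee [ 0.6053 -0.3571  0.2594] rpy(rotvec) [-156.0725  -48.9092    7.6509] g 0.295 f [-0.1522 -0.8579 -3.5362]
scoop S [ 0.5681 -0.3044  0.1451] yaw -55.23346498722597 th -17.11696948744187 roll -0.20842619160600745 jar uvw: o [ -9.9995  -1.8409 112.475 ] nose [-40.4901  -1.7608 131.6144] heel [20.4912 -1.9211 93.3357]
```

View pics/e13.png

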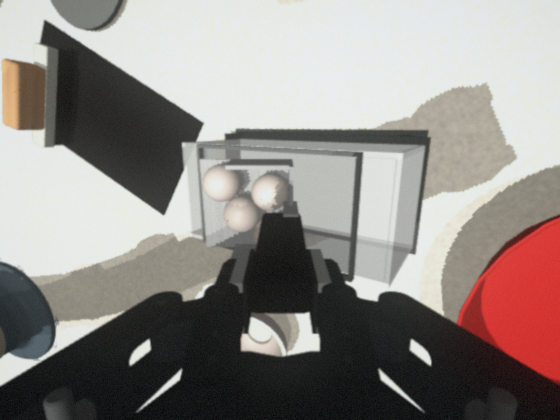

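View pics/e14.png

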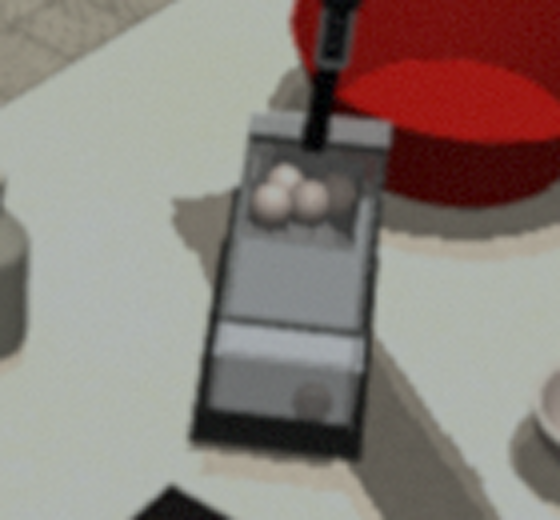

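```bash
cat >> h.py <<'E'
def nosepose(N,yaw,th):
    X=(R.from_euler('z',yaw,degrees=True)*R.from_euler('y',-th,degrees=True)).as_matrix()[:,0]
    return np.array(N)+.036*X
POT=np.array([.5305,.261])
def pournose(off,z,yaw): 
    a=np.radians(yaw);return np.array([POT[0]+off*np.cos(a),POT[1]+off*np.sin(a),z])
E
python3 - <<'E'
from h import *
st()
for z in (.20,.135): go(nosepose(pournose(.032,z,-30),-30,-16),-30,-16)
E
```

```text
t 28.2 ee [ 0.6063 -0.3575  0.2611] rpy(rotvec) [-156.2615  -48.9747    7.3775] g 0.295 f [ 0.1323  0.5276 -2.8375]
S [0.5882 0.2277 0.1901] th -16 shift [ 35.8 554.1  44.5] turn [-0.5 -0.7 25.2] |turn| 25.2 tcp [0.6421 0.1966 0.3056]
S [0.5882 0.2277 0.1251] th -16 shift [ 35.8 554.1 -20.5] turn [-0.5 -0.7 25.2] |turn| 25.2 tcp [0.6421 0.1966 0.2406]
```

jog_arm --motion '[[1,[0,2,10],[0,0,0]],[1,[0,6,22],[0,0,0]],[1,[1,15,35],[0,0,0]],[1,[2,30,44],[0,0,1]],[1,[4,50,46],[0,0,2.5]],[1,[6,73,46],[0,0,4]],[1,[8,98,46],[0,0,5.5]],[1,[10,123,46],[0,0,7]]]'

```text
time_s: 29.0
ee_pos: [0.6153, -0.2308, 0.3032]
orientation: [0.923, 0.354, -0.056, -0.139]
wrist_force: [0.5, -0.5, -2.8]
grip_width: 0.294
```

jog_arm --motion '[[1,[2,25,0],[0,0,1.5]],[1,[4,50,0],[0,0,3]],[1,[5,75,0],[0,0,4.5]],[1,[6,100,0],[0,0,6]],[1,[8,125,0],[0,0,7.5]],[1,[10,150,0],[0,0,9]],[1,[12,175,0],[0,0,10.5]],[1,[14,200,0],[0,0,12]]]'

```text
time_s: 29.8
ee_pos: [0.6294, -0.0323, 0.3037]
orientation: [0.881, 0.448, -0.069, -0.132]
wrist_force: [0.3, -0.0, -4.6]
grip_width: 0.291
```

```bash
python3 - <<'E'
from h import *
st();cur()
go(nosepose(pournose(.032,.2,-30),-30,-16),-30,-16)
snap('wrist','f1.png')
E
```

```text
t 29.8 ee [ 0.6294 -0.0323  0.3037] rpy(rotvec) [-146.5802  -74.5244   11.5141] g 0.291 f [ 0.3359 -0.0148 -4.6293]
scoop S [0.577  0.0053 0.1895] yaw -36.135165738449665 th -17.133985791042548 roll -0.21953916752105 jar uvw: o [-238.9831  182.582   219.7599] nose [-267.6643  171.4017  238.425 ] heel [-210.3018  193.7623  201.0948]
S [0.5882 0.2277 0.1901] th -16 shift [ 12.7 228.9   1.8] turn [-0.4 -1.1  6.1] |turn| 6.2 tcp [0.6421 0.1966 0.3056]
```

View pics/f1.png

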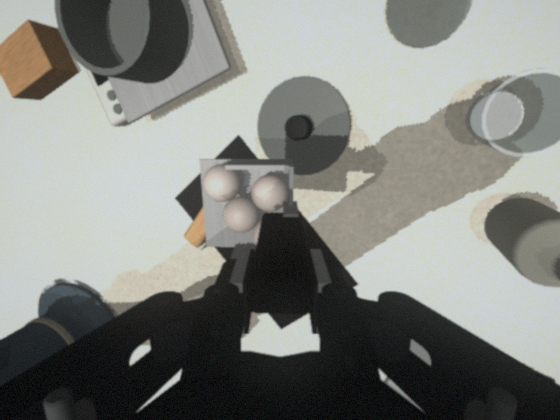

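jog_arm --motion '[[1,[2,25,0],[0,0,1]],[1,[4,50,0],[0,0,2]],[1,[5,75,0],[0,0,3]],[1,[6,100,0],[0,0,4]],[1,[8,125,0],[0,0,5]],[1,[9,150,0],[0,0,6]],[1,[10,172,0],[0,0,6]],[1,[11,190,0],[0,0,6]]]'

```text
time_s: 30.65
ee_pos: [0.6399, 0.158, 0.3037]
orientation: [0.857, 0.494, -0.076, -0.128]
wrist_force: [-0.4, -0.3, -3.4]
grip_width: 0.292
```

jog_arm --motion '[[1,[1,14,0],[0,0,0]],[1,[2,26,0],[0,0,0]],[1,[2,35,-8],[0,0,0]],[1,[2,38,-20],[0,0,0]],[1,[2,38,-35],[0,0,0]],[1,[2,38,-50],[0,0,0]],[1,[2,38,-58],[0,0,0]],[1,[2,38,-60],[0,0,0]]]'

```text
time_s: 31.45
ee_pos: [0.6418, 0.1925, 0.2416]
orientation: [0.858, 0.492, -0.078, -0.128]
wrist_force: [0.0, -0.1, -3.1]
grip_width: 0.296
```

```bash
python3 - <<'E'
from h import *
s=st();cur()
M=R.from_quat(s['orientation']).as_matrix();X=M[:,1];S=s['ee_pos']-X*XO+M[:,2]*HO
print('nose',S-.036*X)
for th,z,o in ((-12,.134,.032),(-8,.132,.032),(-4,.130,.032),(0,.128,.032),(4,.127,.032),(8,.126,.032),(12,.124,.032),(16,.122,.032),(20,.121,.032),(25,.12,.032),(30,.118,.032),(35,.118,.032)):
    go(nosepose(pournose(o,z,-30),-30,th),-30,th,s)
snap('wrist','f2.png')
snap('side','f3.png',3,(100,180,290,380))
E
```

```text
t 31.45 ee [0.6418 0.1925 0.2416] rpy(rotvec) [-142.8752  -81.9948   12.9181] g 0.296 f [ 0.0276 -0.0542 -3.0672]
scoop S [0.5855 0.2245 0.1275] yaw -30.357113631886687 th -17.255915701099863 roll -0.37355713345796326 jar uvw: o [-423.9249  314.9461  205.1573] nose [-451.3204  300.5566  223.5537] heel [-396.5293  329.3356  186.7609]
nose [0.5558 0.2419 0.1382]
S [0.5887 0.2274 0.1265] th -12 shift [-6.3  7.9  4.5] turn [-2.3 -4.7  0.3] |turn| 5.3 tcp [0.6355 0.2004 0.2461]
S [0.5891 0.2272 0.127 ] th -8 shift [-13.2  11.9   8.4] turn [-4.3 -8.2  0.3] |turn| 9.3 tcp [0.6286 0.2044 0.25  ]
S [0.5893 0.227  0.1275] th -4 shift [-20.6  16.1  11.8] turn [ -6.3 -11.7   0.3] |turn| 13.3 tcp [0.6212 0.2086 0.2534]
S [0.5894 0.227  0.128 ] th 0 shift [-28.2  20.5  14.6] turn [ -8.3 -15.1   0.3] |turn| 17.3 tcp [0.6136 0.213  0.2562]
S [0.5893 0.227  0.1295] th 4 shift [-36.   25.1  17.7] turn [-10.3 -18.6   0.3] |turn| 21.3 tcp [0.6058 0.2175 0.2594]
S [0.5891 0.2272 0.131 ] th 8 shift [-44.2  29.7  20.2] turn [-12.4 -22.    0.3] |turn| 25.3 tcp [0.5976 0.2222 0.2619]
S [0.5887 0.2274 0.1315] th 12 shift [-52.5  34.5  21.1] turn [-14.4 -25.5   0.3] |turn| 29.3 tcp [0.5893 0.227  0.2627]
S [0.5882 0.2277 0.1319] th 16 shift [-60.9  39.4  21.2] turn [-16.4 -28.9   0.3] |turn| 33.3 tcp [0.5809 0.2319 0.2629]
S [0.5875 0.2281 0.1333] th 20 shift [-69.5  44.4  21.7] turn [-18.4 -32.4   0.4] |turn| 37.3 tcp [0.5723 0.2369 0.2634]
S [0.5865 0.2287 0.1352] th 25 shift [-80.3  50.6  21.6] turn [-20.9 -36.7   0.4] |turn| 42.3 tcp [0.5615 0.2431 0.2632]
S [0.5852 0.2294 0.136 ] th 30 shift [-91.1  56.8  19.4] turn [-23.4 -41.1   0.4] |turn| 47.3 tcp [0.5507 0.2493 0.261 ]
S [0.5838 0.2303 0.1386] th 35 shift [-101.9   63.1   18.1] turn [-25.9 -45.4   0.4] |turn| 52.3 tcp [0.5399 0.2556 0.2597]
```

View pics/f2.png

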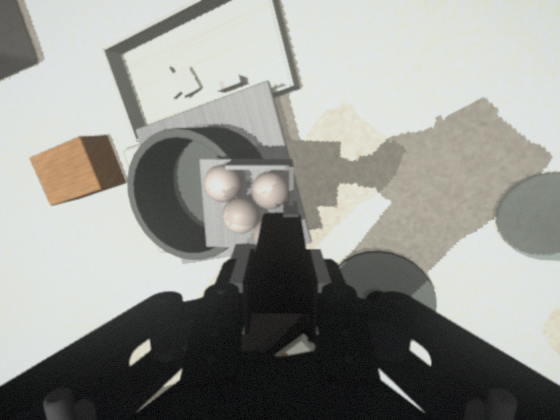

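View pics/f3.png

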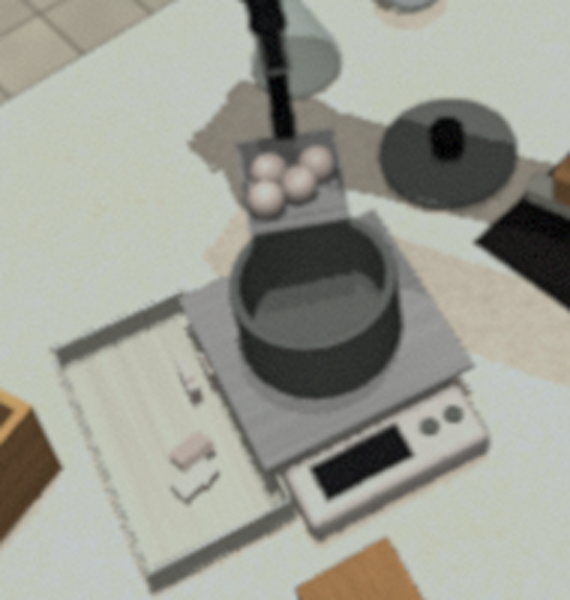

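jog_arm --motion '[[1,[-12,11,5],[-2.3,-4.7,0]],[1,[-21,17,9],[-4.3,-8.2,0]],[1,[-29,21,12],[-6.3,-11.7,0]],[1,[-36,25,15],[-8.3,-15.1,0]],[1,[-44,30,18],[-10.3,-18.6,0]],[1,[-52,35,20],[-12.4,-22,0]],[1,[-60,39,22],[-14.4,-25.5,0]],[1,[-69,44,22],[-16.4,-28.9,0]]]'

```text
time_s: 32.35
ee_pos: [0.573, 0.2385, 0.2676]
orientation: [0.859, 0.493, 0.073, 0.121]
wrist_force: [0.2, -0.4, -2.3]
grip_width: 0.293
```

```bash
python3 - <<'E'
from h import *
s=st();cur()
snap('wrist','f4.png')
snap('side','f5.png',3,(100,180,290,380))
for th,z,o in ((20,.122,.022),(25,.121,.022),(30,.12,.022)):
    go(nosepose(pournose(o,z,-30),-30,th),-30,th,s)
E
```

```text
t 32.35 ee [0.573  0.2385 0.2676] rpy(rotvec) [143.6449  82.4483  12.1787] g 0.293 f [ 0.193  -0.4121 -2.2675]
scoop S [0.5811 0.2346 0.1367] yaw -30.337528456374393 th 16.25674141684698 roll 0.3149147980515485 jar uvw: o [-431.9538  317.1633  216.7986] nose [-464.8756  302.6873  215.1866] heel [-399.0319  331.6392  218.4107]
S [0.5788 0.2331 0.1343] th 20 shift [-9.3  3.4 -3.2] turn [-2.2 -3.1  0.2] |turn| 3.8 tcp [0.5637 0.2419 0.2644]
S [0.5778 0.2337 0.1362] th 25 shift [-20.1   9.6  -3.4] turn [-4.7 -7.4  0.2] |turn| 8.8 tcp [0.5529 0.2481 0.2642]
S [0.5766 0.2344 0.138 ] th 30 shift [-30.9  15.8  -4.6] turn [ -7.2 -11.7   0.2] |turn| 13.7 tcp [0.542  0.2543 0.263 ]
```

View pics/f5.png

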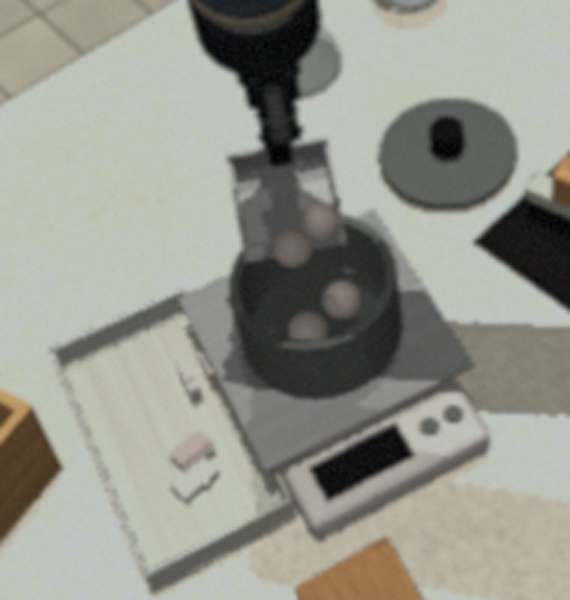

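jog_arm --motion '[[1,[-5,2,-1],[-1.5,-2,0]],[1,[-9,3.5,-2],[-2.2,-3.1,0]],[1,[-15,6.5,-2],[-3.5,-5.2,0]],[1,[-20,9.5,-2],[-4.7,-7.4,0]],[1,[-20,9.5,-2],[-4.7,-7.4,0]],[1,[-20,9.5,-2],[-4.7,-7.4,0]]]'

```text
time_s: 33.05
ee_pos: [0.5541, 0.247, 0.2645]
orientation: [0.847, 0.487, 0.106, 0.187]
wrist_force: [0.9, 0.1, -1.7]
grip_width: 0.294
```

```bash
python3 - <<'E'
from h import *
s=st();cur()
snap('wrist','f6.png')
snap('side','f7.png',3,(100,180,290,380))
E
```

```text
t 33.05 ee [0.5541 0.247  0.2645] rpy(rotvec) [136.6089  78.4895  17.085 ] g 0.294 f [ 0.8921  0.0738 -1.7011]
scoop S [0.5785 0.2325 0.1364] yaw -30.208052556548175 th 24.792935042179092 roll -0.13361932870968743 jar uvw: o [-431.8737  313.7861  216.442 ] nose [-464.4166  300.0301  209.533 ] heel [-399.3309  327.5422  223.3509]
```

View pics/f7.png

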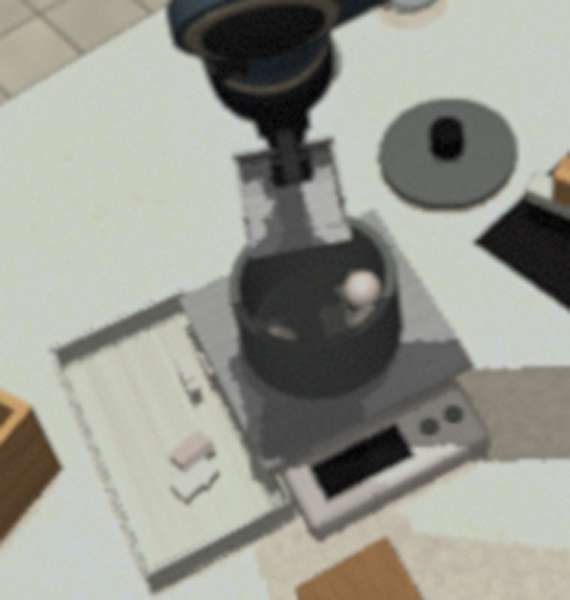

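jog_arm --motion '[[1,[4,-3,20],[0,0,0]],[1,[10,-8,45],[1.5,2.8,0]],[1,[15,-30,60],[4.7,7.4,-5]],[1,[20,-70,60],[4.7,7.4,-8]],[1,[25,-115,60],[4.7,7.4,-8]],[1,[28,-160,60],[4.7,7.4,-8]],[1,[30,-205,60],[4.7,7.4,-8]],[1,[30,-250,60],[4.7,7.4,-8]]]'

```text
time_s: 33.95
ee_pos: [0.5837, -0.0059, 0.3242]
orientation: [0.891, 0.432, 0.058, 0.128]
wrist_force: [-0.0, 0.4, -1.9]
grip_width: 0.297
```

```bash
python3 - <<'E'
from h import *
s=st();cur()
p,d,c=snap('top')
print(rimfit(c,d,.118,(.531,.259),.053,.061,tol=.007))
snap('side','f8.png',3,(100,180,290,380))
go(injar(.012,.125,15),JYd,15,s)
E
```

```text
t 33.95 ee [ 0.5837 -0.0059  0.3242] rpy(rotvec) [148.4814  72.0792   9.6305] g 0.297 f [-0.0156  0.4355 -1.9462]
scoop S [ 0.5899 -0.012   0.1933] yaw -38.14919496124656 th 16.102733291881027 roll -0.42792115315442697 jar uvw: o [-217.1193  183.2814  217.8328] nose [-251.6612  173.1974  216.7511] heel [-182.5774  193.3655  218.9145]
(array([0.5308, 0.2587]), 409, np.float64(0.1174858499575051), array([51, 53, 49, 49, 53, 53, 53, 48]))
S [ 0.5799 -0.3181  0.1629] th 15 shift [  -7.3 -307.2  -30.2] turn [  1.1   0.4 -16.8] |turn| 16.9 tcp [ 0.5764 -0.313   0.294 ]
```

View pics/f8.png

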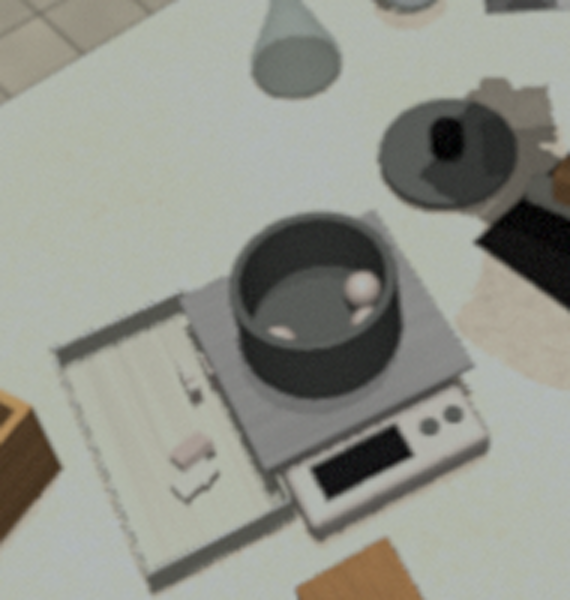

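jog_arm --motion '[[1,[-1,-40,0],[0,0,-3]],[1,[-2,-85,0],[0,0,-6]],[1,[-3,-130,-4],[0,0,-9]],[1,[-4,-175,-8],[0,0,-12]],[1,[-5,-220,-12],[0,0,-15]],[1,[-6,-260,-20],[0.5,0.2,-16.8]],[1,[-7,-295,-28],[1.1,0.4,-16.8]],[1,[-7,-307,-30],[1.1,0.4,-16.8]]]'

```text
time_s: 34.85
ee_pos: [0.5739, -0.3163, 0.2928]
orientation: [0.947, 0.295, 0.037, 0.125]
wrist_force: [-0.9, 0.1, -1.5]
grip_width: 0.294
```

```bash
python3 - <<'E'
from h import *
s=st();cur()
for w in (.06,.02,.004): go(injar(.014,w,15),JYd,15,s)
snap('wrist','f9.png')
E
```

```text
t 34.85 ee [ 0.5739 -0.3163  0.2928] rpy(rotvec) [158.0376  49.1713   6.2322] g 0.294 f [-0.8752  0.1258 -1.5225]
scoop S [ 0.577  -0.3216  0.1617] yaw -55.41084711561533 th 15.001161214518111 roll -0.17239451408660258 jar uvw: o [ 12.8895  -4.4079 123.5018] nose [-23.11    -4.2192 123.501 ] heel [ 48.889   -4.5965 123.5027]
S [ 0.5907 -0.3335  0.1006] th 15 shift [ 13.3 -12.1 -61. ] turn [ 0.1 -0.1  0.4] |turn| 0.4 tcp [ 0.5872 -0.3284  0.2317]
S [ 0.5966 -0.3419  0.062 ] th 15 shift [ 19.2 -20.6 -99.7] turn [ 0.1 -0.1  0.4] |turn| 0.4 tcp [ 0.5931 -0.3369  0.1931]
S [ 0.599  -0.3453  0.0466] th 15 shift [  21.6  -24.  -115.1] turn [ 0.1 -0.1  0.4] |turn| 0.4 tcp [ 0.5955 -0.3403  0.1776]
```

View pics/f9.png

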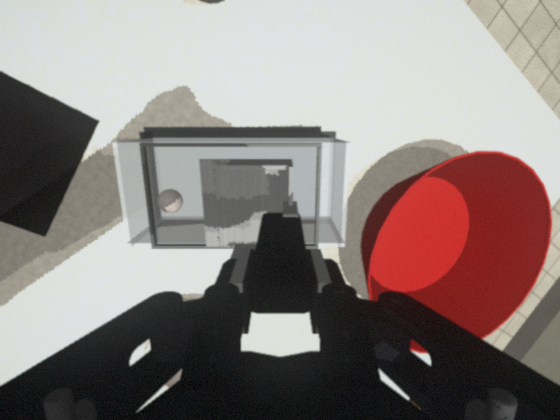

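jog_arm --motion '[[1,[8,-6,-30],[0,0,0.4]],[1,[13,-12,-61],[0,0,0.4]],[1,[17,-18,-90],[0,0,0.4]],[1,[20,-22,-106],[-0.4,-0.4,0.4]],[1,[21.6,-24,-115],[-0.8,-0.6,0.4]],[1,[21.6,-24,-116],[-0.8,-0.6,0.4]],[1,[21.6,-24,-117],[-0.8,-0.6,0.4]]]'

```text
time_s: 35.6
ee_pos: [0.5992, -0.332, 0.1769]
orientation: [0.943, 0.302, 0.043, 0.132]
wrist_force: [-0.9, -0.6, 0.2]
grip_width: -0.005
```

```bash
python3 - <<'E'
from h import *
s=st();cur()
E
```

```text
t 35.6 ee [ 0.5992 -0.332   0.1769] rpy(rotvec) [156.7718  50.2911   7.207 ] g -0.005 f [-0.8939 -0.5903  0.2355]
scoop S [ 0.6042 -0.3387  0.0459] yaw -54.44287989272165 th 16.001861679139424 roll 0.09904479582700706 jar uvw: o [11.5204  8.1027  4.011 ] nose [-24.4719   7.7058   3.3809] heel [47.5127  8.4996  4.641 ]
```

```bash
python3 - <<'E'
from h import *
snap('wrist','g1.png')
snap('side','g2.png',4,(260,60,420,210))
E
```

```text
(no output)
```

View pics/g1.png

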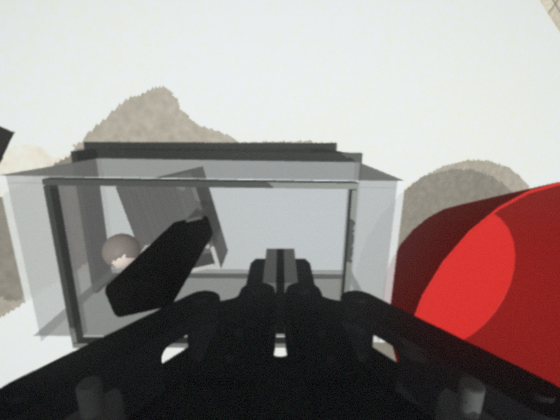

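View pics/g2.png

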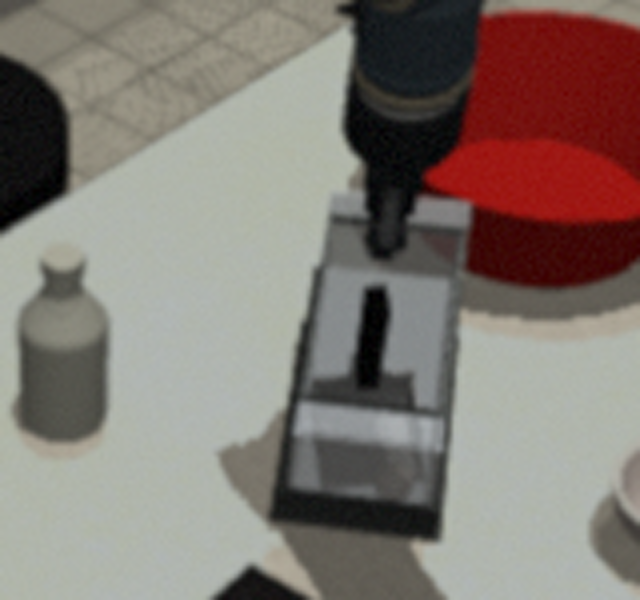

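jog_arm --motion '[[1,[0,0,15],[0,0,0]],[1,[3,-4,45],[0,0,0]],[0,[6,-8,80],[0,0,0]],[0,[6,-8,90],[0,0,0]],[0,[6,-8,90],[0,0,0]]]'

```text
time_s: 36.2
ee_pos: [0.6051, -0.3423, 0.2706]
orientation: [0.943, 0.301, 0.045, 0.135]
wrist_force: [-0.3, 0.5, 0.1]
grip_width: 0.495
```

```bash
python3 - <<'E'
from h import *
s=st();print(s['q'])
p,d,c=snap('wrist','g3.png')
q=tojar(c)
m=(d>0)&(abs(q[...,0])<.12)&(abs(q[...,1])<.06)&(q[...,2]>.1)&(q[...,2]<.16)
Q=q[m];print('above rim',len(Q),np.percentile(Q,[2,50,98],axis=0))
T=Q[Q[:,2]>np.percentile(Q[:,2],98)-.006]
print(len(T),cv2.minAreaRect((T[:,:2]*1000).astype(np.float32)))
np.save('g3.npy',Q)
snap('side','g4.png',4,(260,60,420,210))
E
```

```text
t 36.2 ee [ 0.6051 -0.3423  0.2706] rpy(rotvec) [156.5816  49.9655   7.4715] g 0.495 f [-0.2635  0.4999  0.0947]
[ 0.4133  0.3828 -0.0244  1.6582  0.2053  0.866  -0.6761]
above rim 1422 [[-0.0327 -0.0014  0.1017]
 [-0.0168  0.0091  0.1344]
 [-0.0081  0.0158  0.1367]]
880 ((-21.2830753326416, 6.075728893280029), (26.11387825012207, 16.102048873901367), 14.504134178161621)
```

View pics/g3.png

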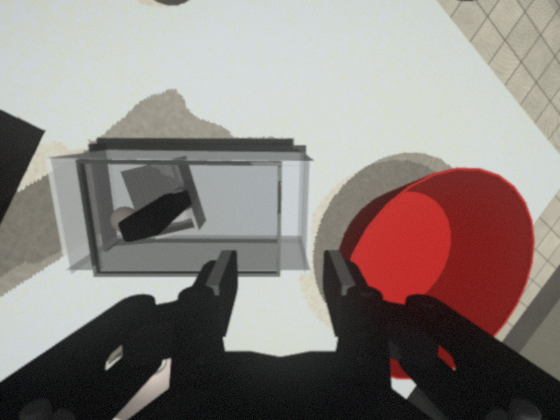

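View pics/g4.png

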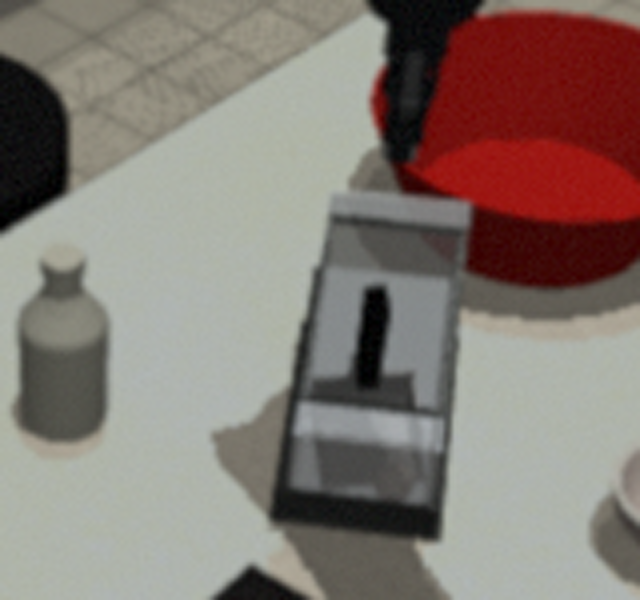

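```bash
cat >> h.py <<'E'
def gojar(uvw,phi,s=None,dth=0):
    """TCP at jar coords (m), scoop X rotated phi deg about jar normal, dth extra nose-down"""
    s=s or observe();O,M=jarframe()
    Rr=R.from_matrix(M)*R.from_euler('z',phi,degrees=True)*R.from_euler('y',-dth,degrees=True)
    m=Rr.as_matrix();r=R.from_matrix(np.c_[m[:,1],m[:,0],-m[:,2]])
    p=O+M@np.array(uvw)
    rv=(r*R.from_quat(s['orientation']).inv()).as_rotvec(degrees=True)
    print('shift',np.round((p-s['ee_pos'])*1000,1),'turn',np.round(rv,1),'tcp',p)
E
python3 - <<'E'
from h import *
s=st();print('tcp jar',tojar(s['ee_pos']))
for w in (.19,.15,.127): gojar((-.0213,.0061,w),14.5,s)
E
```

```text
t 36.3 ee [ 0.6034 -0.3413  0.2664] rpy(rotvec) [156.835   50.1111   7.0498] g 0.499 f [0.7658 0.2542 0.0324]
tcp jar [0.0702 0.0059 0.2166]
shift [-46.5  66.9 -49.3] turn [-1.5  3.7 13.4] tcp [ 0.5569 -0.2744  0.2171]
shift [-40.5  58.4 -88. ] turn [-1.5  3.7 13.4] tcp [ 0.5628 -0.2829  0.1784]
shift [ -37.1   53.6 -110.2] turn [-1.5  3.7 13.4] tcp [ 0.5663 -0.2878  0.1562]
```

jog_arm --motion '[[0,[-15,22,-10],[-0.5,1.2,4.5]],[0,[-32,45,-25],[-1,2.5,9]],[0,[-46,66,-40],[-1.5,3.7,13.4]],[0,[-46,66,-45],[-1.5,3.7,13.4]],[0,[-46,66,-45],[-1.5,3.7,13.4]],[0,[-46,66,-45],[-1.5,3.7,13.4]]]'

```text
time_s: 36.9
ee_pos: [0.5581, -0.2767, 0.2215]
orientation: [0.901, 0.413, 0.023, 0.129]
wrist_force: [0.6, -0.3, 0.5]
grip_width: 0.503
```

```bash
python3 - <<'E'
from h import *
s=st();print('tcp jar',tojar(s['ee_pos']))
for w in (.15,.127): gojar((-.0213,.0061,w),14.5,s)
snap('wrist','g5.png')
s=st()
E
```

```text
t 36.9 ee [ 0.5581 -0.2767  0.2215] rpy(rotvec) [150.0509  68.8284   3.8868] g 0.503 f [ 0.6215 -0.2926  0.522 ]
tcp jar [-0.0177  0.0058  0.1936]
shift [  4.7  -6.2 -43.1] turn [0.1 0.1 0.1] tcp [ 0.5628 -0.2829  0.1784]
shift [  8.1 -11.1 -65.3] turn [0.1 0.1 0.1] tcp [ 0.5663 -0.2878  0.1562]
t 36.95 ee [ 0.5584 -0.2768  0.2219] rpy(rotvec) [150.03    68.8011   3.9315] g 0.496 f [ 0.6292 -0.3542  0.1767]
```

View pics/g5.png

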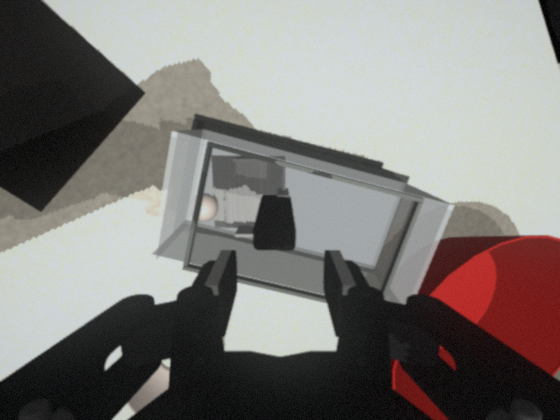

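jog_arm --motion '[[0,[3,-4,-25],[0,0,0]],[0,[6,-8,-50],[0,0,0]],[0,[8,-11,-65],[0,0,0]],[0,[8,-11,-65],[0,0,0]],[0,[8,-11,-65],[0,0,0]],[1,[8,-11,-65],[0,0,0]],[1,[8,-11,-65],[0,0,0]],[1,[8,-11,-65],[0,0,0]]]'

```text
time_s: 37.75
ee_pos: [0.5667, -0.2867, 0.1583]
orientation: [0.901, 0.414, 0.025, 0.13]
wrist_force: [-0.8, 1.9, 4.7]
grip_width: 0.297
```

jog_arm --motion '[[1,[0,0,0],[0,0,0]],[1,[0,0,0],[0,0,0]],[1,[0,0,0],[0,0,0]]]'

```text
time_s: 38.05
ee_pos: [0.5667, -0.2867, 0.1583]
orientation: [0.901, 0.414, 0.024, 0.13]
wrist_force: [-2.4, 1.6, 5.1]
grip_width: 0.297
```

```bash
python3 - <<'E'
from h import *
s=st();print('tcp jar',tojar(s['ee_pos']));cur(s)
snap('wrist','g6.png')
E
```

```text
t 38.05 ee [ 0.5667 -0.2867  0.1583] rpy(rotvec) [149.9198  68.9022   4.0732] g 0.297 f [-2.4252  1.6255  5.1064]
tcp jar [-0.0213  0.0071  0.1291]
scoop S [ 0.5655 -0.2967  0.0274] yaw -40.1447742077123 th 14.75330483707716 roll -3.649507315620421 jar uvw: o [-47.9762   0.3425   0.8198] nose [-82.8369  -8.6416   0.6696] heel [-13.1156   9.3265   0.97  ]
```

View pics/g6.png

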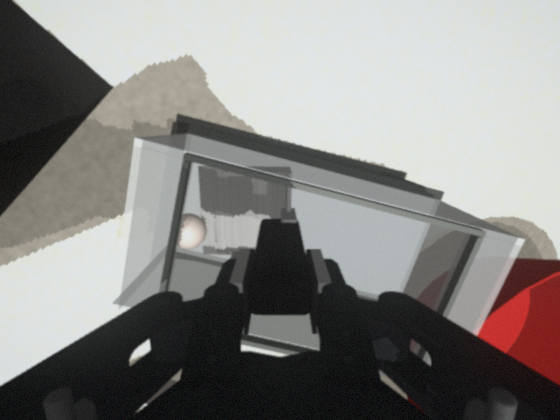

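```bash
python3 - <<'E'
from h import *
s=st()
gojar((-.0213+.008,.0071,.131),14.5,s)
go(injar(-.038,.003,15),JYd,15,s)
go(injar(-.038,.000,16),JYd,16,s)
E
```

```text
t 38.1 ee [ 0.5667 -0.2867  0.1582] rpy(rotvec) [149.9257  68.9005   4.0689] g 0.294 f [-1.4323  1.9091  6.938 ]
shift [ 4.2 -6.   3.9] turn [0.1 0.2 0. ] tcp [ 0.5709 -0.2927  0.1622]
S [ 0.5704 -0.3044  0.0321] th 15 shift [  0.2 -12.6   5. ] turn [  2.3  -2.9 -14. ] |turn| 14.5 tcp [ 0.5669 -0.2993  0.1632]
S [ 0.5708 -0.305   0.0292] th 16 shift [ -0.7 -11.4   1.9] turn [  1.5  -3.5 -13.9] |turn| 14.5 tcp [ 0.566  -0.2981  0.1602]
```

jog_arm --motion '[[1,[2,-4,3],[0,0,0]],[1,[3,-8,5],[0.5,-0.7,-3]],[1,[2,-10,5],[1.1,-1.4,-7]],[1,[1,-12,5],[1.7,-2.2,-10.5]],[1,[0.2,-12.6,5],[2.3,-2.9,-14]],[1,[0.2,-12.6,5],[2.3,-2.9,-14]],[1,[0.2,-12.6,5],[2.3,-2.9,-14]],[1,[0.2,-12.6,5],[2.3,-2.9,-14]]]'

```text
time_s: 38.9
ee_pos: [0.5659, -0.2994, 0.1615]
orientation: [0.946, 0.298, 0.038, 0.123]
wrist_force: [-0.5, 0.4, -1.4]
grip_width: 0.296
```

```bash
python3 - <<'E'
from h import *
s=st();cur(s)
snap('wrist','g7.png')
E
```

```text
t 38.9 ee [ 0.5659 -0.2994  0.1615] rpy(rotvec) [158.0626  49.7273   6.4021] g 0.296 f [-0.456   0.3984 -1.4236]
scoop S [ 0.5692 -0.3042  0.0304] yaw -55.06489536664168 th 14.84719277569614 roll -0.05502735063430876 jar uvw: o [-39.2818  -0.9059   1.5145] nose [-75.2816  -0.9273   1.6105] heel [-3.2819 -0.8846  1.4185]
```

View pics/g7.png

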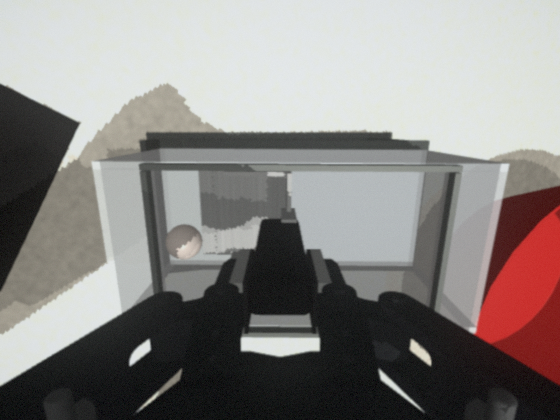

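jog_arm --motion '[[1,[-3,-2,-1],[-0.8,-0.6,0]],[1,[-3,-2,-2],[-0.8,-0.6,0]],[1,[-6,2.5,-3.5],[-0.8,-0.6,0]],[1,[-9,6.5,-5],[-0.8,-0.6,0]],[1,[-12,11,-6.4],[-0.8,-0.6,0]],[1,[-14,14,-7.3],[-0.8,-0.6,0]],[1,[-15.2,15.5,-7.7],[-0.8,-0.6,0]],[1,[-15.2,15.5,-7.7],[-0.8,-0.6,0]]]'

```text
time_s: 39.75
ee_pos: [0.5534, -0.285, 0.157]
orientation: [0.944, 0.297, 0.045, 0.134]
wrist_force: [2.1, -0.4, 6.4]
grip_width: 0.293
```

jog_arm --motion '[[1,[0,0,0],[0,0,0]],[1,[0,0,0],[0,0,0]]]'

```text
time_s: 39.95
ee_pos: [0.5535, -0.285, 0.157]
orientation: [0.944, 0.297, 0.045, 0.134]
wrist_force: [1.5, 0.2, 6.2]
grip_width: 0.292
```

```bash
python3 - <<'E'
from h import *
s=st();cur(s)
O,M=jarframe()
for th in (12,8,4,0,-4,-8,-12,-16):
    d=np.radians(15-th)
    go(injar(-.0965+.072*np.cos(d),.001,th,'h')+M[:,1]*-.004,JYd,th,s)
snap('wrist','g8.png')
E
```

```text
t 39.95 ee [ 0.5535 -0.285   0.157 ] rpy(rotvec) [156.8162  49.3103   7.3987] g 0.292 f [1.5117 0.1904 6.2431]
scoop S [ 0.5591 -0.2921  0.0261] yaw -55.125862872897116 th 16.277575888968137 roll 0.2482662891310729 jar uvw: o [-55.5162  -2.2277   1.4358] nose [-91.5072  -2.2121   0.6332] heel [-19.5251  -2.2433   2.2385]
S [ 0.5547 -0.2888  0.0262] th 12 shift [ 1.6 -4.4  0.4] turn [ 3.4  2.7 -0. ] |turn| 4.3 tcp [ 0.5551 -0.2894  0.1574]
S [ 0.5542 -0.2881  0.0285] th 8 shift [  6.4 -11.2   2.4] turn [ 6.6  4.9 -0. ] |turn| 8.3 tcp [ 0.5598 -0.2962  0.1594]
S [ 0.5536 -0.2873  0.0308] th 4 shift [ 11.  -17.8   3.7] turn [ 9.9  7.2 -0. ] |turn| 12.3 tcp [ 0.5644 -0.3028  0.1607]
S [ 0.5529 -0.2863  0.0331] th 0 shift [ 15.5 -24.3   4.3] turn [13.2  9.5 -0. ] |turn| 16.3 tcp [ 0.5689 -0.3093  0.1613]
S [ 0.5521 -0.2852  0.0352] th -4 shift [ 19.8 -30.5   4.1] turn [16.5 11.8 -0. ] |turn| 20.3 tcp [ 0.5732 -0.3155  0.1611]
S [ 0.5513 -0.284   0.0372] th -8 shift [ 23.9 -36.4   3.3] turn [19.8 14.1  0. ] |turn| 24.3 tcp [ 0.5774 -0.3214  0.1603]
S [ 0.5504 -0.2827  0.0391] th -12 shift [ 27.8 -42.    1.7] turn [23.  16.4  0. ] |turn| 28.3 tcp [ 0.5813 -0.327   0.1587]
S [ 0.5494 -0.2812  0.041 ] th -16 shift [ 31.5 -47.3  -0.5] turn [26.3 18.7  0. ] |turn| 32.3 tcp [ 0.585  -0.3323  0.1565]
```

View pics/g8.png

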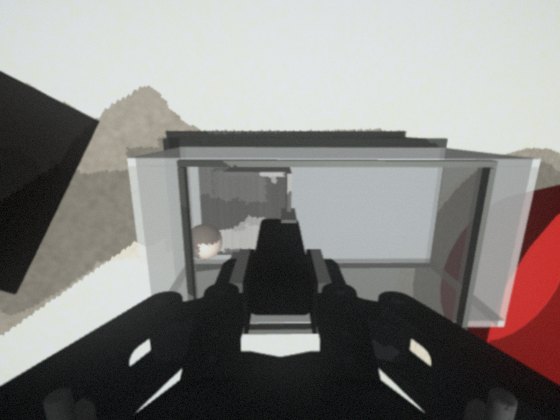

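jog_arm --motion '[[1,[-4.4,2.9,-1.3],[0,0,0]],[1,[-4.4,2.9,-1.3],[0,0,0]],[1,[1.6,-4.4,0.8],[3.4,2.7,0]],[1,[6.4,-11.2,3],[6.6,4.9,0]],[1,[11,-17.8,4.4],[9.9,7.2,0]],[1,[15.5,-24.3,5],[13.2,9.5,0]],[1,[19.8,-30.5,5],[16.5,11.8,0]],[1,[23.9,-36.4,4.2],[19.8,14.1,0]]]'

```text
time_s: 40.8
ee_pos: [0.576, -0.3216, 0.1596]
orientation: [0.951, 0.299, -0.023, -0.069]
wrist_force: [0.5, -0.0, -0.5]
grip_width: 0.3
```

jog_arm --motion '[[1,[4,-5.6,-1.2],[3.2,2.3,0]],[1,[7.6,-10.9,-3],[6.5,4.6,0]],[1,[7.6,-10.9,-3],[6.5,4.6,0]],[1,[7.6,-10.9,-3],[6.5,4.6,0]]]'

```text
time_s: 41.2
ee_pos: [0.5826, -0.3321, 0.1553]
orientation: [0.944, 0.297, -0.045, -0.134]
wrist_force: [-0.2, 0.4, 0.7]
grip_width: 0.293
```

```bash
python3 - <<'E'
from h import *
s=st();cur(s)
snap('wrist','g9.png')
E
```

```text
t 41.2 ee [ 0.5826 -0.3321  0.1553] rpy(rotvec) [-156.8427  -49.2734    7.4602] g 0.293 f [-0.1706  0.4142  0.7056]
scoop S [ 0.5462 -0.2809  0.0401] yaw -55.16322435986857 th -16.273981746135046 roll -0.29716765053840705 jar uvw: o [-67.8795  -6.4743  19.27  ] nose [-98.6484  -6.4362  37.9587] heel [-37.1105  -6.5124   0.5813]
```

View pics/g9.png

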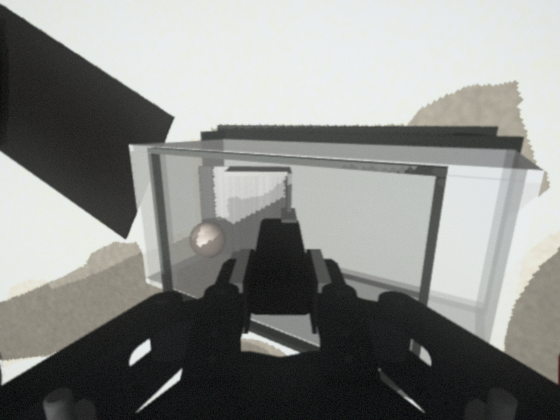

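jog_arm --motion '[[1,[2,-3,6],[0,0,0]],[1,[6,-4,10],[-1.7,2.4,0]],[1,[14,4,10],[-3.4,4.9,0]],[1,[14,4,10],[-3.4,4.9,0]],[1,[14,4,10],[-3.4,4.9,0]]]'

```text
time_s: 41.75
ee_pos: [0.5963, -0.3267, 0.1649]
orientation: [0.945, 0.29, -0.094, -0.12]
wrist_force: [0.6, -0.3, -2.6]
grip_width: 0.291
```

```bash
python3 - <<'E'
from h import *
s=st();cur(s)
snap('wrist','g10.png')
E
```

```text
t 41.75 ee [ 0.5963 -0.3267  0.1649] rpy(rotvec) [-158.1994  -48.5858   15.7991] g 0.291 f [ 0.6019 -0.3215 -2.6473]
scoop S [ 0.5498 -0.2822  0.0505] yaw -56.78903696391059 th -16.321388355705928 roll -6.245391238133848 jar uvw: o [-62.1722  -4.2143  28.5402] nose [-92.9113  -3.196   47.2505] heel [-31.4332  -5.2327   9.8299]
```

View pics/g10.png

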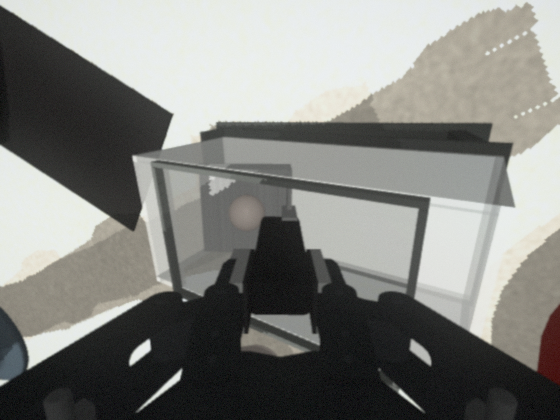

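jog_arm --motion '[[1,[-3,-8,2],[1.7,-2.4,0]],[1,[-4,-18,4],[3.4,-4.9,0]],[1,[2,-26,6],[3.4,-4.9,0]],[1,[8,-34,12],[3.4,-4.9,0]],[1,[9,-36,28],[3.4,-4.9,0]],[1,[9,-36,48],[3.4,-4.9,0]],[1,[9,-36,68],[3.4,-4.9,0]],[1,[9,-36,88],[3.4,-4.9,0]]]'

```text
time_s: 42.6
ee_pos: [0.6054, -0.3633, 0.255]
orientation: [0.944, 0.297, -0.045, -0.135]
wrist_force: [-0.3, 0.3, -2.2]
grip_width: 0.295
```

jog_arm --motion '[[1,[0,0,18],[0,0,0]],[1,[0,0,33],[0,0,0]],[1,[0,0,40],[0,0,0]],[1,[0,0,40],[0,0,0]],[1,[0,0,40],[0,0,0]]]'

```text
time_s: 43.1
ee_pos: [0.6051, -0.3631, 0.2925]
orientation: [0.944, 0.297, -0.046, -0.136]
wrist_force: [0.2, -0.2, -2.8]
grip_width: 0.292
```

```bash
python3 - <<'E'
from h import *
s=st();cur(s)
snap('wrist','g11.png')
snap('side','g12.png',4,(280,80,420,210))
go(nosepose(pournose(.024,.14,-30),-30,-16),-30,-16)
p,d,c=snap('top')
print(rimfit(c,d,.118,(.531,.259),.053,.061,tol=.007))
E
```

```text
t 43.1 ee [ 0.6051 -0.3631  0.2925] rpy(rotvec) [-156.6751  -49.2533    7.5777] g 0.292 f [ 0.2307 -0.1656 -2.8154]
scoop S [ 0.5683 -0.3117  0.1775] yaw -55.14659935852976 th -16.452975714213604 roll -0.3273413932889756 jar uvw: o [  4.3077  -5.8676 142.1628] nose [-26.4028  -5.8396 160.9476] heel [ 35.0182  -5.8957 123.3781]
S [0.5813 0.2317 0.1301] th -16 shift [ 30.2 563.6 -46.3] turn [-0.1 -0.6 25.1] |turn| 25.1 tcp [0.6352 0.2006 0.2456]
(array([0.5308, 0.2587]), 399, np.float64(0.11692691942739764), array([50, 50, 46, 50, 50, 55, 49, 49]))
```

View pics/g11.png

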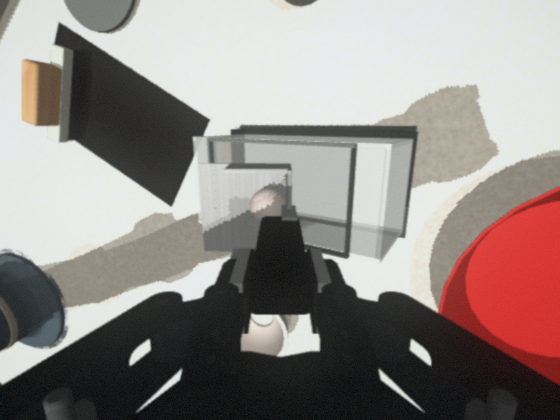

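View pics/g12.png

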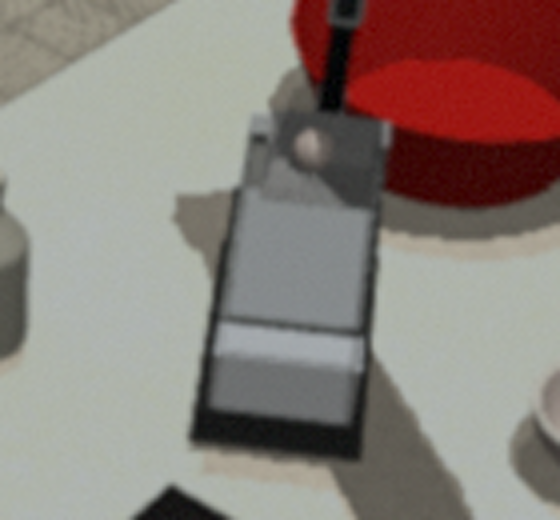

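jog_arm --motion '[[1,[0,8,2],[0,0,0]],[1,[1,25,4],[0,0,1]],[1,[2,50,6],[0,0,2]],[1,[4,80,8],[0,0,3.5]],[1,[6,115,10],[0,0,5]],[1,[8,150,10],[0,0,6.5]],[1,[10,185,10],[0,0,8]],[1,[12,220,10],[0,0,9.5]]]'

```text
time_s: 44.05
ee_pos: [0.6171, -0.1397, 0.3038]
orientation: [0.916, 0.376, -0.056, -0.131]
wrist_force: [0.8, 0.4, -2.7]
grip_width: 0.295
```

jog_arm --motion '[[1,[2,35,0],[0,0,1.5]],[1,[4,70,0],[0,0,3]],[1,[6,105,0],[0,0,5]],[1,[8,140,0],[0,0,7]],[1,[10,175,0],[0,0,9]],[1,[12,210,0],[0,0,11]],[1,[14,245,0],[0,0,13]],[1,[16,275,0],[0,0,15]]]'

```text
time_s: 44.85
ee_pos: [0.632, 0.1358, 0.3039]
orientation: [0.858, 0.493, -0.073, -0.123]
wrist_force: [0.1, 0.1, -2.7]
grip_width: 0.293
```

jog_arm --motion '[[1,[0,20,0],[0,0,0]],[1,[1,36,0],[0,0,0]],[1,[1,46,0],[0,0,0]],[1,[1,50,0],[0,0,0]],[1,[1,50,0],[0,0,0]],[1,[1,50,0],[0,0,0]]]'

```text
time_s: 45.45
ee_pos: [0.6348, 0.1801, 0.3031]
orientation: [0.86, 0.489, -0.073, -0.122]
wrist_force: [-0.1, -0.7, -1.6]
grip_width: 0.295
```

```bash
python3 - <<'E'
from h import *
s=st();cur(s)
snap('wrist','h1.png')
go(nosepose(pournose(.024,.14,-30),-30,-16),-30,-16,s)
E
```

```text
t 45.45 ee [0.6348 0.1801 0.3031] rpy(rotvec) [-143.8695  -81.8474   12.1994] g 0.295 f [-0.0794 -0.7095 -1.6257]
scoop S [0.5803 0.2116 0.188 ] yaw -30.780201478551568 th -16.35285265826915 roll -0.3427742536431211 jar uvw: o [-400.9466  303.32    261.626 ] nose [-428.7289  289.094   279.5636] heel [-373.1642  317.5461  243.6883]
S [0.5813 0.2317 0.1301] th -16 shift [  0.4  20.5 -57.5] turn [ 0.1 -0.5  0.7] |turn| 0.8 tcp [0.6352 0.2006 0.2456]
```

View pics/h1.png

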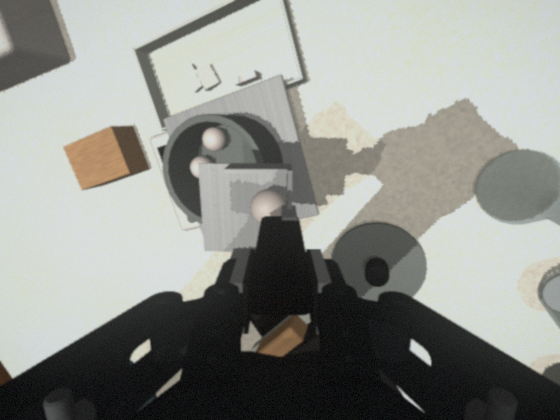

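jog_arm --motion '[[1,[0,8,-5],[0,0,0]],[1,[0,16,-15],[0,0,0]],[1,[0,20,-28],[0,0,0.5]],[1,[0,20,-42],[0,0,0.5]],[1,[0,20,-53],[0,0,0.5]],[1,[0,20,-56],[0,0,0.5]],[1,[0,20,-56],[0,0,0.5]],[1,[0,20,-56],[0,0,0.5]]]'

```text
time_s: 46.3
ee_pos: [0.6347, 0.2017, 0.2477]
orientation: [0.858, 0.494, -0.073, -0.122]
wrist_force: [-0.4, 0.4, -2.1]
grip_width: 0.293
```

```bash
python3 - <<'E'
from h import *
s=st();cur(s)
for th,z,o in ((-12,.138,.024),(-8,.136,.024),(-4,.134,.024),(0,.132,.024),(5,.13,.024),(10,.128,.024),(15,.127,.024),(20,.125,.024)):
    go(nosepose(pournose(o,z,-30),-30,th),-30,th,s)
E
```

```text
t 46.3 ee [0.6347 0.2017 0.2477] rpy(rotvec) [-143.4148  -82.6106   12.19  ] g 0.293 f [-0.3616  0.3956 -2.146 ]
scoop S [0.58   0.2328 0.1326] yaw -30.150358109518894 th -16.365576471288698 roll -0.24337608927995183 jar uvw: o [-432.272   315.2309  212.6152] nose [-459.8975  300.6605  230.5188] heel [-404.6466  329.8012  194.7116]
S [0.5818 0.2314 0.1305] th -12 shift [-6.2  2.7  2.4] turn [-2.  -3.9  0.1] |turn| 4.4 tcp [0.6286 0.2044 0.2501]
S [0.5822 0.2312 0.131 ] th -8 shift [-13.1   6.7   6.4] turn [-4.  -7.4  0.1] |turn| 8.4 tcp [0.6216 0.2084 0.254 ]
S [0.5824 0.231  0.1315] th -4 shift [-20.4  10.9   9.8] turn [ -6.  -10.8   0.1] |turn| 12.4 tcp [0.6143 0.2126 0.2574]
S [0.5825 0.231  0.132 ] th 0 shift [-28.   15.3  12.5] turn [ -8.  -14.3   0.1] |turn| 16.4 tcp [0.6067 0.217  0.2602]
S [0.5823 0.2311 0.1331] th 5 shift [-37.9  21.   15.6] turn [-10.5 -18.6   0.1] |turn| 21.4 tcp [0.5968 0.2227 0.2633]
S [0.582  0.2313 0.1343] th 10 shift [-48.1  26.9  17.7] turn [-13.  -22.9   0.1] |turn| 26.4 tcp [0.5866 0.2286 0.2654]
S [0.5814 0.2316 0.1363] th 15 shift [-58.6  33.   19.7] turn [-15.5 -27.3   0.1] |turn| 31.4 tcp [0.5761 0.2347 0.2674]
S [0.5806 0.2321 0.1373] th 20 shift [-69.3  39.2  19.7] turn [-18.  -31.6   0.2] |turn| 36.4 tcp [0.5654 0.2409 0.2674]
```

jog_arm --motion '[[1,[-6,3,2.4],[-2,-3.9,0]],[1,[-13,7,6.4],[-4,-7.4,0]],[1,[-20,11,9.8],[-6,-10.8,0]],[1,[-28,15,12.5],[-8,-14.3,0]],[1,[-38,21,15.6],[-10.5,-18.6,0]],[1,[-48,27,17.7],[-13,-22.9,0]],[1,[-58.6,33,19.7],[-15.5,-27.3,0]],[1,[-69,39,19.7],[-18,-31.6,0]]]'

```text
time_s: 47.1
ee_pos: [0.565, 0.2416, 0.2688]
orientation: [0.853, 0.491, 0.089, 0.151]
wrist_force: [-0.0, -0.2, -2.0]
grip_width: 0.295
```

jog_arm --motion '[[1,[0,0,0],[0,0,0]],[1,[0,0,0],[0,0,0]],[1,[0,0,0],[0,0,0]],[1,[0,0,0],[0,0,0]],[1,[8,-5,25],[3,5.2,0]],[1,[30,-25,60],[7,12,0]],[1,[50,-50,70],[11,19.5,0]],[1,[55,-60,70],[11,19.5,0]]]'

```text
time_s: 47.9
ee_pos: [0.6279, 0.1712, 0.3382]
orientation: [0.87, 0.493, -0.011, -0.015]
wrist_force: [0.1, -1.7, -2.4]
grip_width: 0.291
```

```bash
python3 - <<'E'
from h import *
s=st();cur(s)
snap('wrist','h2.png')
snap('side','h3.png',3,(100,150,290,350))
snap('top')
E
```

```text
t 47.9 ee [0.6279 0.1712 0.3382] rpy(rotvec) [-155.1084  -87.8412    1.898 ] g 0.291 f [ 0.0561 -1.6523 -2.4378]
scoop S [0.5997 0.1876 0.2112] yaw -30.956179763464196 th -2.111190897855539 roll -0.20642152345598352 jar uvw: o [-365.2175  305.486   276.0155] nose [-396.5841  290.7709  285.7931] heel [-333.8509  320.201   266.2378]
```

View pics/h2.png

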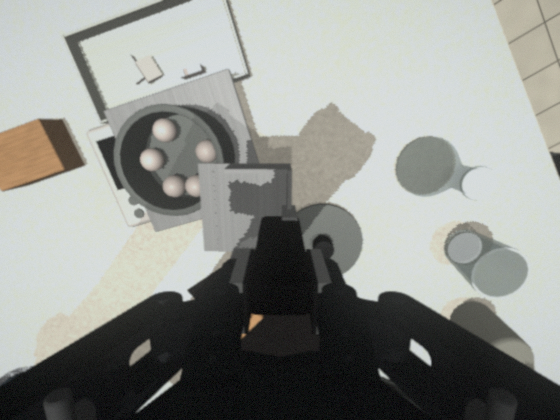

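View pics/h3.png

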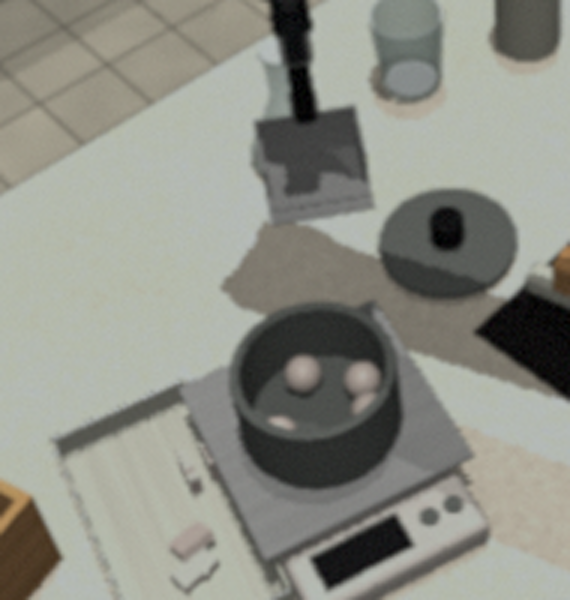

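```bash
python3 - <<'E'
from h import *
s=st()
go((.488,-.105,.13),-4.4,0,s)
E
```

```text
t 48.05 ee [0.6218 0.1779 0.336 ] rpy(rotvec) [-154.4876  -88.4881    2.3244] g 0.291 f [-1.4706 -0.0322 -1.8601]
S [ 0.488 -0.105  0.13 ] th 0 shift [-105.9 -285.1  -77.8] turn [-0.4 -2.4 26. ] |turn| 26.1 tcp [ 0.5159 -0.1071  0.2582]
```

jog_arm --motion '[[1,[-8,-30,0],[0,-0.5,3]],[1,[-20,-70,0],[0,-1,7]],[1,[-34,-115,-5],[-0.2,-1.5,12]],[1,[-50,-160,-15],[-0.3,-2,17]],[1,[-66,-205,-30],[-0.4,-2.4,22]],[1,[-85,-245,-50],[-0.4,-2.4,26]],[1,[-100,-275,-68],[-0.4,-2.4,26]],[1,[-106,-285,-78],[-0.4,-2.4,26]]]'

```text
time_s: 48.85
ee_pos: [0.5114, -0.107, 0.2573]
orientation: [0.733, 0.68, -0.002, -0.001]
wrist_force: [-0.4, 0.1, -2.2]
grip_width: 0.297
```

jog_arm --motion '[[1,[0,0,0],[0,0,0]],[1,[0,0,0],[0,0,0]],[1,[0,0,0],[0,0,0]]]'

```text
time_s: 49.15
ee_pos: [0.5159, -0.1017, 0.2599]
orientation: [0.731, 0.683, 0.001, 0.0]
wrist_force: [0.9, 0.3, -2.6]
grip_width: 0.294
```

```bash
python3 - <<'E'
from h import *
s=st();cur(s)
go((.488,-.105,.004),-4.4,0,s)
snap('side','h4.png',3,(230,120,420,300))
E
```

```text
t 49.15 ee [ 0.5159 -0.1017  0.2599] rpy(rotvec) [131.4805 122.9129   0.2366] g 0.294 f [ 0.868   0.3443 -2.569 ]
scoop S [ 0.4882 -0.0996  0.1317] yaw -3.857909137789778 th 0.11347434432360941 roll 0.10012308299420725 jar uvw: o [-219.8492   49.7296  154.803 ] nose [-241.6368   21.6569  160.5672] heel [-198.0616   77.8023  149.0389]
S [ 0.488 -0.105  0.004] th 0 shift [   0.1   -5.4 -127.7] turn [-0.1  0.1 -0.5] |turn| 0.6 tcp [ 0.5159 -0.1071  0.1322]
```

View pics/h4.png

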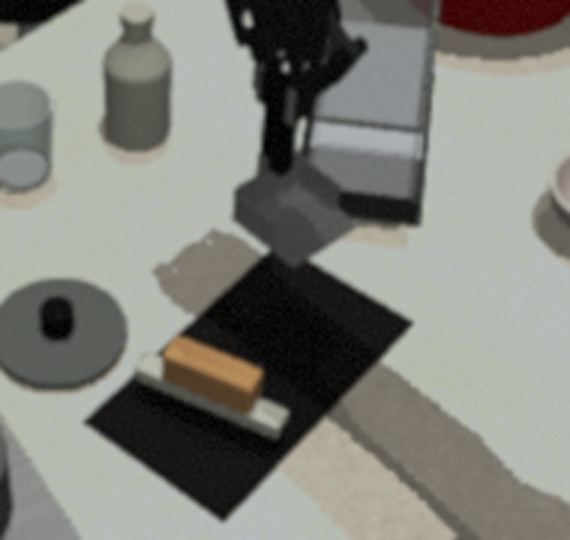

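jog_arm --motion '[[1,[0,-3,-35],[0,0,0]],[1,[0,-5,-70],[0,0,0]],[1,[0,-5,-100],[0,0,0]],[1,[0,-5,-118],[0,0,0]],[1,[0,-5,-125],[0,0,0]],[1,[0,-5,-127],[0,0,0]],[1,[0,-5,-128],[0,0,0]],[1,[0,-5,-128],[0,0,0]]]'

```text
time_s: 50.0
ee_pos: [0.5151, -0.108, 0.1326]
orientation: [0.731, 0.682, 0.001, -0.0]
wrist_force: [-3.0, 0.8, 2.5]
grip_width: 0.289
```

jog_arm --motion '[[1,[0,0,-0.5],[0,0,0]],[1,[0,0,-0.5],[0,0,0]]]'

```text
time_s: 50.2
ee_pos: [0.5153, -0.108, 0.1325]
orientation: [0.732, 0.682, 0.001, -0.0]
wrist_force: [-4.2, 1.4, 8.2]
grip_width: 0.297
```

Contact. Release and go up.

jog_arm --motion '[[0.5,[0,0,0.3],[0,0,0]],[0,[0,0,0.3],[0,0,0]],[-0.2,[0,0,0.3],[0,0,0]],[-0.2,[0,0,0.3],[0,0,0]],[-0.2,[0,0,30],[0,0,0]],[-0.2,[0,0,75],[0,0,0]],[-0.2,[0,0,120],[0,0,0]],[-0.2,[0,0,120],[0,0,0]]]'

```text
time_s: 51.0
ee_pos: [0.5183, -0.1097, 0.2569]
orientation: [0.732, 0.681, 0.004, 0.005]
wrist_force: [-0.4, -0.3, 0.0]
grip_width: 0.604
```

```bash
python3 - <<'E'
from h import *
s=st()
p,d,c=snap('wrist','i1.png')
p,d,c=snap('top')
print('lid',rimfit(c,d,.014,(.618,.0535),.045,.061))
def rect(P,n):
    r=cv2.minAreaRect((P[:,:2]*1000).astype(np.float32));print(n,len(P),np.round(r[0],1),np.round(r[1],1),round(r[2],1),'z',np.round(np.percentile(P[:,2],[5,50,95]),4))
m=(np.hypot(c[...,0]-.618,c[...,1]-.0535)<.03)&(c[...,2]>.033)&(c[...,2]<.05)
rect(c[m],'knob')
print('pot',rimfit(c,d,.118,(.531,.259),.053,.061,tol=.007))
E
```

```text
t 51.0 ee [ 0.5183 -0.1097  0.2569] rpy(rotvec) [131.336  122.2477   0.7525] g 0.604 f [-0.3706 -0.3313  0.0178]
lid (array([0.6201, 0.0536]), 1192, np.float64(0.013876477042242819), array([167, 155, 146, 134, 136, 139, 150, 165]))
knob 87 [617.6  53.9] [29.2 26.1] 0.9 z [0.0362 0.0412 0.0468]
pot (array([0.5308, 0.2587]), 401, np.float64(0.11737660287595908), array([48, 49, 47, 49, 50, 55, 51, 52]))
```

View pics/i1.png

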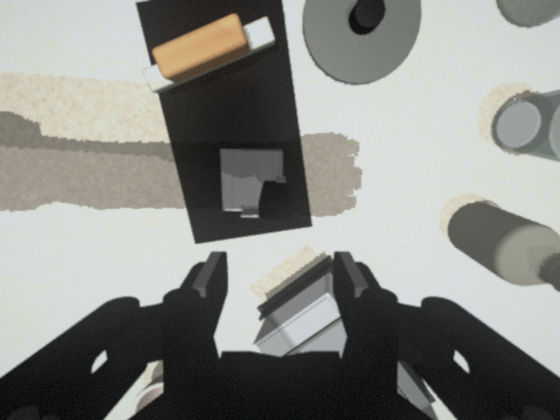

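jog_arm --motion '[[-0.2,[10,20,0],[0,0,0]],[-0.2,[32,55,0],[0,0,0]],[-0.2,[55,92,-15],[0,0,0]],[-0.2,[78,130,-40],[0,0,0]],[-0.2,[95,155,-70],[0,0,0]],[-0.2,[100,163,-100],[0,0,0]],[-0.2,[100,163,-110],[0,0,0]],[-0.2,[100,163,-110],[0,0,0]]]'

```text
time_s: 51.9
ee_pos: [0.6123, 0.0527, 0.1373]
orientation: [0.732, 0.681, -0.003, -0.002]
wrist_force: [-1.2, 0.0, 0.6]
grip_width: 0.598
```

jog_arm --motion '[[-0.2,[0,0,0],[0,0,0]],[-0.2,[0,0,0],[0,0,0]]]'

```text
time_s: 52.1
ee_pos: [0.615, 0.0526, 0.142]
orientation: [0.733, 0.681, 0.001, 0.001]
wrist_force: [0.3, 0.1, 0.2]
grip_width: 0.599
```

```bash
python3 - <<'E'
from h import *
s=st()
p,d,c=snap('wrist','i2.png')
m=(np.hypot(c[...,0]-.618,c[...,1]-.0535)<.035)&(c[...,2]>.033)&(c[...,2]<.05)&(d>0)
P=c[m]
if len(P)>10: print('knob',len(P),cv2.minAreaRect((P[:,:2]*1000).astype(np.float32)))
E
```

```text
t 52.1 ee [0.615  0.0526 0.142 ] rpy(rotvec) [131.8072 122.494    0.1781] g 0.599 f [0.2981 0.0872 0.2207]
knob 1294 ((616.723388671875, 55.07134246826172), (28.9680118560791, 28.65240478515625), 87.12434387207031)
```

View pics/i2.png

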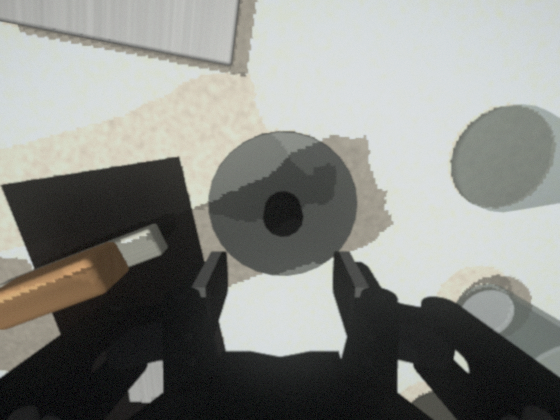

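jog_arm --motion '[[-0.2,[2,2,-30],[0,0,0]],[-0.2,[2,2,-65],[0,0,0]],[-0.2,[2,2,-90],[0,0,0]],[-0.2,[2,2,-98],[0,0,0]],[-0.2,[2,2,-98],[0,0,0]],[-0.2,[2,2,-98],[0,0,0]],[1,[2,2,-98],[0,0,0]],[1,[2,2,-98],[0,0,0]]]'

```text
time_s: 52.95
ee_pos: [0.6177, 0.0559, 0.0445]
orientation: [0.732, 0.681, 0.001, 0.001]
wrist_force: [-0.6, 0.4, 2.3]
grip_width: 0.325
```

jog_arm --motion '[[1,[0,0,0],[0,0,0]],[1,[0,0,0],[0,0,0]],[1,[0,0,0],[0,0,0]]]'

```text
time_s: 53.25
ee_pos: [0.6176, 0.0559, 0.0445]
orientation: [0.732, 0.681, 0.001, 0.001]
wrist_force: [-0.5, -0.3, 6.4]
grip_width: 0.326
```

jog_arm --motion '[[1,[0,0,30],[0,0,0]],[1,[0,0,75],[0,0,0]],[1,[-5,15,120],[0,0,0]],[1,[-20,50,155],[0,0,0]],[1,[-38,90,155],[0,0,0]],[1,[-55,130,155],[0,0,0]],[1,[-72,170,155],[0,0,0]],[1,[-84,198,155],[0,0,0]]]'

```text
time_s: 54.05
ee_pos: [0.5303, 0.2571, 0.1981]
orientation: [0.731, 0.683, 0.001, -0.001]
wrist_force: [-0.3, -0.0, -1.9]
grip_width: 0.329
```

jog_arm --motion '[[1,[0,0,0],[0,0,0]],[1,[0,0,0],[0,0,0]],[1,[0,0,0],[0,0,0]]]'

```text
time_s: 54.35
ee_pos: [0.533, 0.2523, 0.1974]
orientation: [0.733, 0.681, -0.0, 0.0]
wrist_force: [-0.0, -0.4, -0.9]
grip_width: 0.332
```

```bash
python3 - <<'E'
from h import *
s=st()
p,d,c=snap('wrist','i3.png')
m=(abs(c[...,2]-(s['ee_pos'][2]-.0305))<.008)&(d>0)&(np.hypot(c[...,0]-s['ee_pos'][0],c[...,1]-s['ee_pos'][1])<.09)
P=c[m];print('lid',len(P),np.percentile(P,[1,50,99],axis=0))
p,d,c=snap('side','i4.png',3,(100,150,290,350))
print(rimfit(c,d,.118,(.5305,.2605),.053,.061,tol=.006))
print('lid side',rimfit(c,d,s['ee_pos'][2]-.0305,s['ee_pos'][:2],.03,.061,tol=.006))
E
```

```text
t 54.35 ee [0.533  0.2523 0.1974] rpy(rotvec) [131.8551 122.5295  -0.013 ] g 0.332 f [-0.0308 -0.3667 -0.9152]
lid 27146 [[0.4752 0.1989 0.1657]
 [0.5334 0.2726 0.1673]
 [0.5897 0.3097 0.169 ]]
(array([0.5292, 0.2626]), 358, np.float64(0.11689184858805002), array([79, 19,  0,  0, 11, 68, 89, 92]))
lid side (array([0.5338, 0.2483]), 1559, np.float64(0.1662160761125665), array([259, 164,  29,   7, 197, 276, 328, 299]))
```

View pics/i3.png

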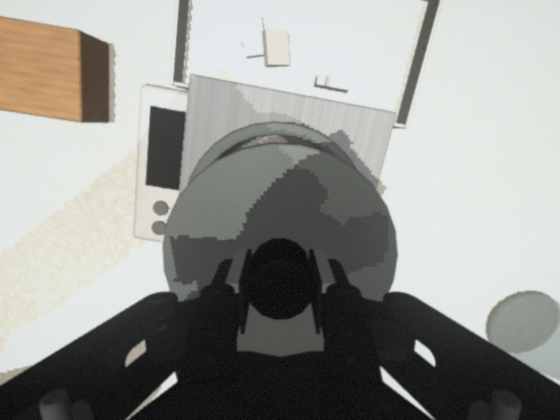

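View pics/i4.png

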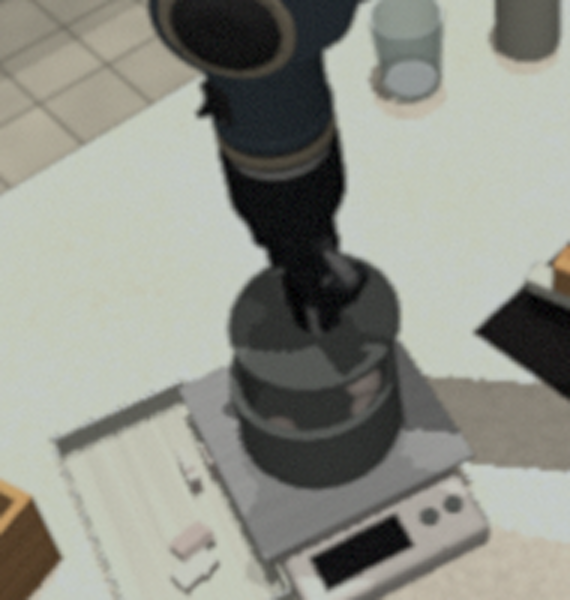

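jog_arm --motion '[[1,[-1,5,0],[0,0,0]],[1,[-3,11,-5],[0,0,0]],[1,[-3,11,-15],[0,0,0]],[1,[-3,11,-24],[0,0,0]],[1,[-3,11,-30],[0,0,0]],[1,[-3,11,-30],[0,0,0]],[1,[-3,11,-30],[0,0,0]]]'

```text
time_s: 55.15
ee_pos: [0.5294, 0.2647, 0.1672]
orientation: [0.732, 0.681, -0.0, -0.001]
wrist_force: [-0.1, 0.9, -1.1]
grip_width: 0.329
```

```bash
python3 - <<'E'
from h import *
s=st()
p,d,c=snap('wrist','i5.png')
m=(abs(c[...,2]-(s['ee_pos'][2]-.0305))<.008)&(d>0)&(np.hypot(c[...,0]-s['ee_pos'][0],c[...,1]-s['ee_pos'][1])<.09)
P=c[m];print('lid',len(P),np.percentile(P,[1,50,99],axis=0))
p,d,c=snap('side','i6.png',4,(150,200,290,350))
E
```

```text
t 55.15 ee [0.5294 0.2647 0.1672] rpy(rotvec) [-131.7094 -122.6014    0.0065] g 0.329 f [-0.0532  0.9403 -1.0906]
lid 27170 [[0.4716 0.2113 0.1355]
 [0.5299 0.285  0.137 ]
 [0.5861 0.3221 0.1387]]
```

View pics/i6.png

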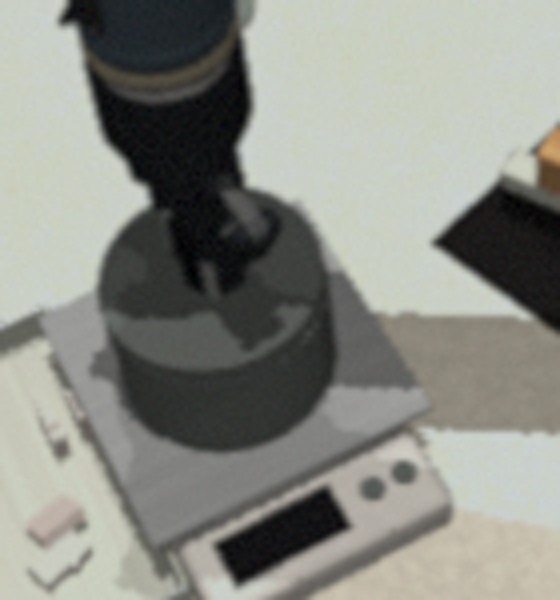

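View pics/i5.png

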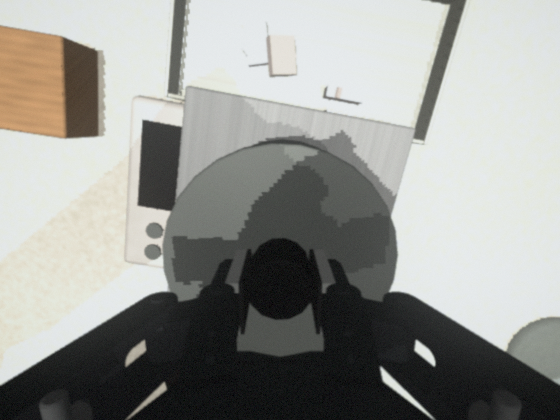

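jog_arm --motion '[[1,[1,-2,-3],[0,0,0]],[1,[1,-2,-6],[0,0,0]],[1,[1,-2,-8],[0,0,0]],[1,[1,-2,-9.5],[0,0,0]],[1,[1,-2,-10.5],[0,0,0]],[1,[1,-2,-10.5],[0,0,0]]]'

```text
time_s: 55.85
ee_pos: [0.5303, 0.2628, 0.1568]
orientation: [0.732, 0.681, 0.0, -0.0]
wrist_force: [0.3, 0.5, -1.2]
grip_width: 0.329
```

jog_arm --motion '[[1,[0,0,-0.7],[0,0,0]],[1,[0,0,-1.2],[0,0,0]],[1,[0,0,-1.2],[0,0,0]]]'

```text
time_s: 56.15
ee_pos: [0.5304, 0.2629, 0.1564]
orientation: [0.732, 0.681, 0.0, -0.0]
wrist_force: [-2.3, -1.3, 5.2]
grip_width: 0.33
```

Contact at the expected seating height. Release and rise.

jog_arm --motion '[[0.4,[0,0,0.5],[0,0,0]],[0,[0,0,0.5],[0,0,0]],[-0.2,[0,0,0.5],[0,0,0]],[-0.2,[0,0,0.5],[0,0,0]],[-0.2,[0,0,25],[0,0,0]],[-0.2,[0,0,65],[0,0,0]],[-0.2,[0,-30,105],[0,0,0]],[-0.2,[0,-70,120],[0,0,0]]]'

```text
time_s: 56.95
ee_pos: [0.5316, 0.1955, 0.28]
orientation: [0.73, 0.683, 0.004, 0.0]
wrist_force: [1.1, 0.3, -0.5]
grip_width: 0.597
```

jog_arm --motion '[[-0.2,[0,0,0],[0,0,0]],[-0.2,[0,0,0],[0,0,0]],[-0.2,[0,0,0],[0,0,0]]]'

```text
time_s: 57.25
ee_pos: [0.5298, 0.1937, 0.275]
orientation: [0.731, 0.682, -0.0, -0.001]
wrist_force: [0.5, -0.2, 0.2]
grip_width: 0.598
```

```bash
python3 - <<'E'
from h import *
s=st()
def lid(c,d,n):
    m=(abs(c[...,2]-.126)<.008)&(d>0)&(np.hypot(c[...,0]-.5305,c[...,1]-.2605)<.066)
    P=c[m];A=np.c_[P[:,:2]-P[:,:2].mean(0),np.ones(len(P))];print(n,len(P),'ctr',(np.percentile(P[:,:2],1,axis=0)+np.percentile(P[:,:2],99,axis=0))/2,'plane',np.linalg.lstsq(A,P[:,2],rcond=None)[0])
p,d,c=snap('wrist','j1.png');lid(c,d,'w')
p,d,c=snap('side','j2.png');lid(c,d,'s')
print('shards',[(np.round(x['point'],3),round(x['score'],2)) for x in tip_of('side','shard1')[:6]])
p,d,c=snap('top','j3.png');lid(c,d,'t')
for n in "scoop scraper lid pot flask washbottle mortar stopperbox beaker".split():
    print(n,[(np.round(x['point'],3),round(x['score'],2)) for x in tip_of('top',n)[:1]])
E
```

```text
t 57.25 ee [0.5298 0.1937 0.275 ] rpy(rotvec) [-131.5679 -122.668     0.0317] g 0.598 f [ 0.4616 -0.2003  0.1815]
w 16329 ctr [0.5295 0.262 ] plane [-0.0006 -0.0008  0.1264]
s 1949 ctr [0.5282 0.2636] plane [0.0047 0.0005 0.1253]
shards [(array([0.539, 0.386, 0.014]), 0.57), (array([0.517, 0.399, 0.014]), 0.56), (array([0.585, 0.342, 0.016]), 0.47), (array([0.586, 0.352, 0.009]), 0.43)]<stdin>:5: RuntimeWarning: Mean of empty slice.
  ret = um.true_divide(
Traceback (most recent call last):
IndexError: index -1 is out of bounds for axis 0 with size 0
```

View pics/j1.png

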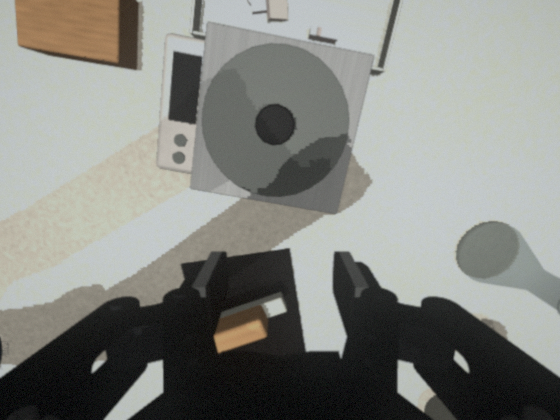

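View pics/j2.png

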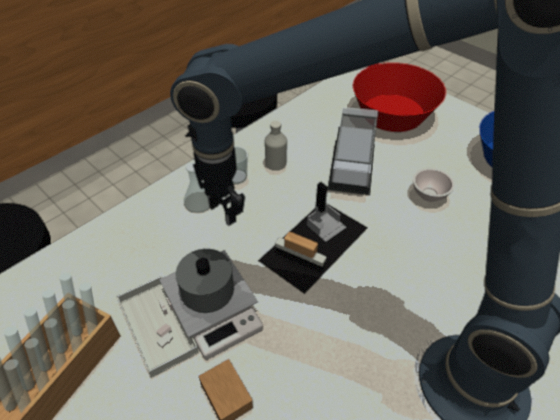

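View pics/j3.png

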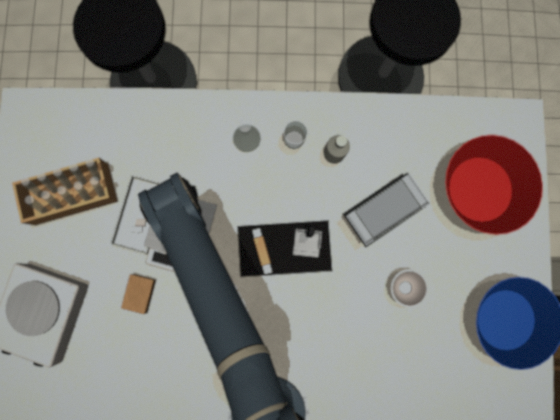

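jog_arm --motion '[[-0.2,[8,40,0],[0,0,0]],[-0.2,[16,80,0],[0,0,0]],[-0.2,[24,115,0],[0,0,0]],[-0.2,[24,130,0],[0,0,0]],[-0.2,[24,130,0],[0,0,0]],[-0.2,[24,130,0],[0,0,0]]]'

```text
time_s: 58.05
ee_pos: [0.5542, 0.3217, 0.2751]
orientation: [0.732, 0.681, -0.001, -0.0]
wrist_force: [0.4, -0.1, -0.1]
grip_width: 0.603
```

```bash
python3 - <<'E'
from h import *
s=st()
p,d,c=snap('wrist','k1.png',1.4)
ax=np.array([.969,-.247]);ay=np.array([.247,.969])
q=c[...,:2]-[.5313,.259]; bx=q@ax; by=q@ay
for x in tip_of('wrist','shard1')[:6]:
    v=np.array(x['point'][:2])-[.5313,.259];print(np.round(x['point'],3),round(x['score'],2),'bx,by',v@ax,v@ay)
for k in masks_of('wrist','shard1')[:6]:
    m=k['pixels']&(d>0)
    print(round(k['score'],2),m.sum(),'bx',np.percentile(bx[m],[2,98]),'by',np.percentile(by[m],[2,98]),'z',np.percentile(c[...,2][m],[2,98]))
E
```

```text
t 58.05 ee [0.5542 0.3217 0.2751] rpy(rotvec) [-131.7428 -122.6386    0.137 ] g 0.603 f [ 0.3917 -0.1137 -0.0887]
[0.519 0.398 0.011] 0.74 bx,by -0.04632199999999996 0.131119
[0.542 0.385 0.017] 0.55 bx,by -0.020728999999999963 0.12464000000000003
[0.585 0.343 0.015] 0.53 bx,by 0.03155330000000005 0.09483090000000002
[0.581 0.339 0.018] 0.5 bx,by 0.028011700000000004 0.08969710000000003
0.97 386 bx [-0.0559 -0.0372] by [0.1152 0.144 ] z [0.0097 0.0129]
0.55 457 bx [-0.0364 -0.0132] by [0.1104 0.1369] z [0.0103 0.0198]
0.47 211 bx [0.0151 0.0446] by [0.0995 0.1073] z [0.0044 0.0254]
0.46 120 bx [0.0176 0.0389] by [0.0849 0.0894] z [0.0059 0.0393]
```

View pics/k1.png

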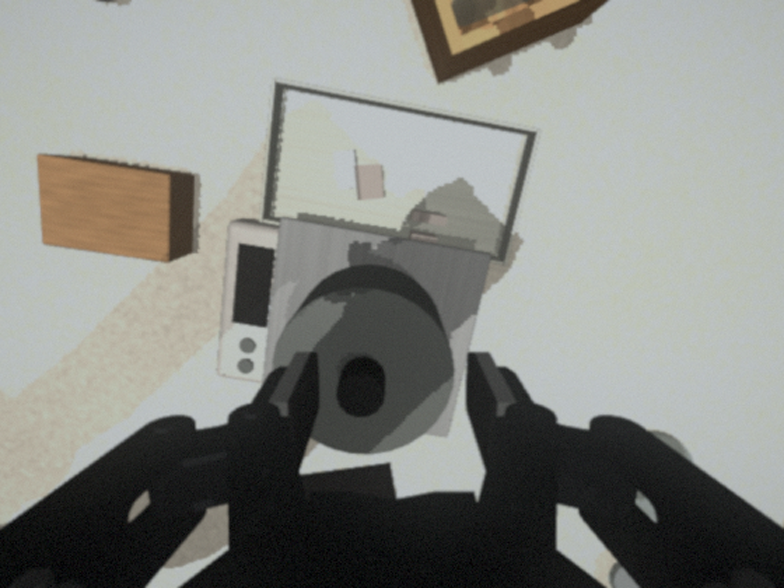

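jog_arm --motion '[[-0.2,[0,-30,30],[0,0,0]],[-0.2,[0,-70,50],[0,0,0]],[-0.2,[0,-110,50],[0,0,0]],[-0.2,[0,-150,50],[0,0,0]],[-0.2,[0,-190,50],[0,0,0]],[-0.2,[0,-190,50],[0,0,0]],[-0.2,[0,-190,50],[0,0,0]],[-0.2,[0,-190,50],[0,0,0]]]'

```text
time_s: 59.0
ee_pos: [0.5541, 0.1334, 0.3261]
orientation: [0.732, 0.682, 0.001, -0.001]
wrist_force: [-0.9, 0.8, 0.2]
grip_width: 0.601
```

```bash
python3 - <<'E'
from h import *
s=st()
p,d,c=snap('side','l1.png')
for n in "scoop scraper lid pot flask washbottle mortar stopperbox beaker shard1".split():
    print(n,[(np.round(x['point'],3),round(x['score'],2)) for x in tip_of('side',n)[:5 if n=='shard1' else 1]])
print(close_job())
E
```

```text
t 59.0 ee [0.5541 0.1334 0.3261] rpy(rotvec) [-131.6476 -122.6585   -0.0972] g 0.601 f [-0.917   0.8301  0.2431]
scoop [(array([0.589, 0.347, 0.012]), 0.72)]
scraper [(array([0.458, 0.027, 0.003]), 0.81)]
lid [(array([0.532, 0.261, 0.114]), 0.81)]
pot [(array([0.528, 0.261, 0.055]), 0.96)]
flask [(array([ 0.799,  0.081, -0.004]), 0.62)]
washbottle [(array([ 0.76 , -0.181,  0.002]), 0.65)]
mortar [(array([ 0.363, -0.394,  0.001]), 0.74)]
stopperbox [(array([ 0.329,  0.378, -0.004]), 0.81)]
beaker [(array([ 0.8  , -0.067, -0.001]), 0.64)]
shard1 [(array([0.517, 0.396, 0.01 ]), 0.7), (array([0.541, 0.384, 0.016]), 0.7), (array([0.584, 0.342, 0.018]), 0.6), (array([ 0.597, -0.334,  0.   ]), 0.52)]
the job is handed in; nothing more can be done
None
```

The job is done and handed in at 59 s of the 192 s allowed; no verdict came back.

- **Shards:** I swept all four off the pan into the tray with the scraper.
- **Pot:** It stands on the cleared pan, within about 3 mm of the centre.
- **Balls:** All five went from the jar to the pot by scoop, in two trips (four, then one). The wrist view showed five balls in the pot and an empty jar.
- **Lid:** It is seated flat, with its top at 126.4 mm (126 expected) and no measurable tilt.
- **Tools and bystanders:** Scraper and scoop are upright on the mat. The flask, bottle, mortar, box and beaker read within a few mm of where they started.

**What went wrong or disagreed**
- **Dropped scoop:** It slipped from the grip inside the jar on the second trip. I picked it up again by the part of the handle above the rim, so the fingers did not enter the jar.
- **Shards on edge:** Two of the four shards stand on edge in the tray, near the wall under the pan.
- **Last check:** The detector put the scoop on a shard and found only three shards, plus a false one at the jar. Earlier pictures showed the scoop on the mat and all four shards in the tray.

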